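Load two shims into the stepped slot gauge

TASK

Take the thick and the thin shim out of the plywood stand and put each, tab up, into its own slot of the gauge: the thick one into the middle, wide slot and the thin one into the narrow slot at the end. Ease each down into its off-centre throat and push it on, against the drag of the brass pointer, slowly, until it stops hard and rests on its seat, never leaning on it with more than about 25 N, then let go; leave the shim already in the gauge and the other things alone.

Things in the scene. Friction and masses are not known exactly. Their poses are not given: they have to be found in the camera images.
- gauge: grey steel slot gauge, fixed, 80 x 216 x 66 mm, origin mid-underside, slots in a row along y: at -70 mm one holding a 13 mm shim, at 0 the wide, at +70 mm the narrow. In each empty slot a brass pointer's tongue stands 7 to 10 mm above the seat; the foot must push it down, against 9 N of friction (far above a shim's weight; it stays where left), till the foot stops hard on the seat
- slot_thick (a point): centre of the wide middle slot's mouth on the gauge's top face, 66 mm above the table. x along the slot (the shim's width), y across it (the shim's thickness), z up. The mouth is 64 mm long (x) and 36 mm wide (y); below it lies the narrower throat
- slot_thin (a point): centre of the narrow end slot's mouth on the gauge's top face, 66 mm above the table. x along the slot (the shim's width), y across it (the shim's thickness), z up. The mouth is 64 mm long (x) and 36 mm wide (y); below it lies the narrower throat
- well_thick (a point): fixed point on the wide middle slot's centre line (same axes), 46 mm above the table, atop its throat. The 20.5 mm wide throat is clamped up to 4.5 mm off this line in y; steep slopes above it (up to 57 mm high, 6.5 mm wide each side) push a foot sideways towards its middle. Its seat, cushioned (40 N per mm), is clamped somewhere 12 to 32 mm above the table. Both are unreported: look or feel
- well_thin (a point): fixed point on the narrow end slot's centre line (same axes), 46 mm above the table, atop its throat. The 10.5 mm wide throat is clamped up to 4.5 mm off this line in y; steep slopes above it (up to 57 mm high, 6.5 mm wide each side) push a foot sideways towards its middle. Its seat, cushioned (40 N per mm), is clamped somewhere 9 to 29 mm above the table. Both are unreported: look or feel
- rack: plywood stand, fixed, 84 x 160 x 36 mm, origin at the centre of its underside; the two shims stand in its two slots (64 x 22 mm, 38 mm to either side of its middle along its y), feet 6 mm above the table; which shim is in which slot varies
- shim_thick_c (a point): centre, half-way up (55 mm above the foot), of the thick shim: plain aluminium, 18 mm thick (its y), 110 mm tall, standing: a blade 56 mm wide (its x) and 60 mm tall with a tab 30 mm wide and 50 mm tall centred on top, thickness the same all over. 0.22 kg, give or take 30 %. It goes into the wide middle slot
- shim_thin_c (a point): centre, half-way up (55 mm above the foot), of the thin shim: plain aluminium, 8 mm thick (its y), 110 mm tall, standing: a blade 56 mm wide (its x) and 60 mm tall with a tab 30 mm wide and 50 mm tall centred on top, thickness the same all over. 0.14 kg, give or take 30 %. It goes into the narrow end slot
- shim_mid_c (a point): centre of the 13 mm shim of the same outline that already stands home in the gauge's end slot; leave it
- oil_can_c (a point): middle of a closed steel can, 60 mm across, 115 mm tall; leave it
- wrench_c (a point): on the handle of a steel wrench lying on the bench; leave it
- carton_c (a point): centre of a closed cardboard box, 90 x 130 x 70 mm; leave it
Things that resemble listed ones, but are neither listed nor needed, are in the scene too. Leave any pink or turquoise look-alike of the part that bears shim_thick_c alone.

How it is judged:
At the end, for the whole second after the job is handed in: The thick shim rests on the seat of the wide slot and the thin shim on the seat of the narrow slot (touching it with over 0.15 N), within 7 mm along and 9 mm across of the slot's centre, upright within 0.06 rad, at rest and released ((contact force between shim_thick and seat_thick_c0 above 0.15 N or contact force between shim_thick and seat_thick_c1 above 0.15 N) and z of shim_thick_c in the frame of gauge between 0.064 and 0.089 m and y of shim_thick_c in the frame of gauge between -0.009 and 0.009 m and x of shim_thick_c in the frame of gauge between -0.007 and 0.007 m and angle between each of shim_thick_c, shim_thin_c's own z axis and vertical below 0.06 rad and linear speed of each of shim_thick, shim_thin below 0.01 m/s and (contact force between shim_thin and seat_thin_c0 above 0.15 N or contact force between shim_thin and seat_thin_c1 above 0.15 N) and z of shim_thin_c in the frame of gauge between 0.061 and 0.086 m and y of shim_thin_c in the frame of gauge between 0.061 and 0.079 m and x of shim_thin_c in the frame of gauge between -0.007 and 0.007 m and contact force between the fingers and anything else below 0.3 N).
It fails at once if a shim pressed against the gauge with more than 35 N (contact force between any of shim_thick, shim_thin and gauge above 35 N).
It fails at once if the shim already in the gauge lifted or shifted by more than 8 mm (distance of shim_mid_c from where it was at the start of the episode above 0.008 m).
It fails at once if can, wrench or carton moved by more than 20 mm (distance of any of oil_can_c, wrench_c, carton_c from where it was at the start of the episode above 0.02 m).
It also fails if it takes over 67 s, if anything falls off the work surface, if the arm or the gripper's body presses on something with over 40 N, if the wrist force passes 120 N, or if a joint passes its speed limit or range.

ROBOT

A 7-joint arm with a two-finger parallel gripper is mounted at the origin on the work surface. World frame = base frame: x ahead of the robot, y to its left, z up, the work surface at z = 0. Lengths are in m, angles in rad, forces in N, time in s.
With the tool pointing down it reaches from about 0.425 to 0.825 m from the base axis. Payload 3.6 kg.
Tool frame: the origin (TCP) lies at the very end of the fingers, on their centre line; the grasp point (between the pads) lies 19 mm behind it (ctrl.grip_point_offset is the distance from the TCP to the grasp point, in m); z points along the fingers, y is the direction in which the jaws open and shut (so a half turn about z gives the same grasp; the last joint's range is limited). The gripper opens to 85 mm and grips with 20 to 120 N. Pads are 22 mm wide; open, the fingers measure 114 mm over their backs; the gripper's body (76 mm by 85 mm) begins 54 mm behind the grasp point. The pads swing forward as they close: fully open they stand 13 mm farther back than shut.
Start: joints at [1.169, 0.615, -0.013, 1.423, 0.008, 1.103, -0.04], TCP at [0.238, -0.605, 0.231] pointing down, gripper open.
Joint ranges: [-3.12, 3.12], [-0.3, 2.06], [-1.34, 1.32], [0.26, 2.42], [-1.36, 4.5], [0.01, 1.98], [-2.84, 2.84]. Speed limits (rad/s): [2.79, 2.79, 3.14, 3.14, 3.14, 3.14, 3.14].

INTERFACE

Orientations are given as a rotation vector (axis times angle).
In Python, from rig import ctrl gives the robot as it stands.
- The arm moves only by the tool move_arm, never from a script. Its argument "plan" is a list of rows, each an object of numbers: "x", "y", "z": the shift along the world's x, y, z in mm; "rx", "ry", "rz": the turn, a rotation vector about the world's x, y, z in rad; "gripper": the closure, from 0 (fully open) to 1 (shut). In form: [{"x": .., "y": .., "z": .., "rx": .., "ry": .., "rz": .., "gripper": ..}, ...]. A call has 1 to 5 rows; each row is the pose to reach, as a shift and turn from the pose measured when the call began; what a row does not reach only later rows make up. A row lasts 1/8 s, in which the tool goes at most 62.5 mm and 10.7 degrees, less where a joint would pass 70% of its speed; a pose out of reach is approached as far as the arm can. A call with a gripper value outside its range is refused whole. The fingers move at their own pace and stop on an object; the grip force is fixed at half the most. Time passes only in rows, so rows that repeat a pose let the fingers close. It gives the time, the measured TCP pose, the force and the opening at its end, in the units of the state.
- ctrl.read_state(): the state, without advancing time (a new reading comes with each control period).
- ctrl.snapshot(name): name is "scene" or "top" or "wrist"; returns the picture (400x640x3 uint8, blue, green, red); there is no depth.
- ctrl.get_calibration(name): a dict with "mtx" (3x3 intrinsics, pixels), "eye" and "orientation" of the camera in the world. Camera axes: x right, y down, z forward; pixel columns grow to the right and rows downward; lengths in m; the calibration is good to about 2 mm. A picture is of the moment at which its call begins: read the wrist's pose just before it. get_calibration takes no time and is no camera call; for the wrist camera it gives the pose at the moment of the call.
- ctrl.sign_off(): hands the job in, once; it reports no verdict.
Trained networks look in the newest picture that a camera, given by its name, has taken for a name from the list of things; names that differ only in an ending like _2 or _b are one class to them, and where a whole thing is asked for, a point or a joint stands for the part that bears it (a point fixed in the world has none). Each returns a list of dicts, best first, with "p" (0 to 1); they miss things now and then, are a little off and sometimes report something else, mostly with a low value. They report only what shows in the picture. A call takes as long as a camera call. They do not tell look-alikes from the thing itself.
- ctrl.search_frame(camera, name): "point" ([column, row] in pixels, amid what is visible of it).
- ctrl.outline_of(camera, name): "pixels" (400x640 bool, what is visible of it) and "point" ([column, row] in pixels, amid what is visible of it).
- ctrl.tip_of(camera, name): "point" ([column, row] in pixels: a listed point, or the origin of a listed thing).
The state is a dict: "clock": time; "joint_positions": joint angles; "dq": joint speeds; "tau": joint torques, N m; "tcp_pos": TCP position; "tool_rot": TCP orientation; "contact_force": force on the tool from outside, world axes, zero at the start; "torque": the same for the moment, N m; "finger_gap": finger opening in m.
Only numpy, scipy, OpenCV 4.12 (cv2) and the standard library are available. Lean on these libraries where they do the work, as an engineer would, in place of code of your own. Each camera call takes 0.05 s, during which the arm holds its last target.

## Working session

There is one attempt and no reset: what is moved stays moved. The work goes in short steps, Python scripts to look and compute and a tool call to move; the robot and the scene stay as the last step left them, time stands still between calls to the robot, and variables do not carry over. Pictures are saved under pics/ and viewed, and the job is handed in when it is done.

Besides the shell and the picture viewer there is one more tool, called after "Request:" as a command line: name --argument value ..., lists and objects as JSON in quotes. move_arm: Moves the arm, as the interface text tells. Its arguments: {"type":"object","properties":{"plan":{"type":"array"}},"required":["plan"]}

```bash
mkdir -p pics; ls; python3 - <<'E'
from rig import ctrl
import cv2
s=ctrl.read_state(); print(s)
for n in ("scene","top","wrist"):
    im=ctrl.snapshot(n); cv2.imwrite(f"pics/{n}0.png",im)
    c=ctrl.get_calibration(n); print(n,c)
E
```

```text
pics
{'clock': 0.0, 'joint_positions': array([ 1.16953524,  0.61594139, -0.01262346,  1.42491948,  0.00808888,
        1.10340737, -0.04041816]), 'dq': array([-9.92444308e-04,  7.06947260e-05, -1.99214038e-03,  1.22200126e-03,
       -4.62492131e-04, -1.41367222e-03, -1.67039400e-04]), 'tau': array([-5.29959307e-04, -4.69212806e+01,  2.59229830e-01, -1.71034670e+01,
        9.95610666e-03,  9.59051860e-03,  1.13210740e-05]), 'tcp_pos': array([ 0.23766275, -0.60415786,  0.23011693]), 'tool_rot': array([-3.08405644e+00, -5.84830806e-01,  8.06407907e-04]), 'contact_force': array([-0.12097672,  0.05980046, -0.03206439]), 'torque': array([-0.00065893,  0.02738211, -0.01014346]), 'finger_gap': 0.08501462044102764}
scene {'mtx': array([[391.28684216,   0.        , 314.57138382],
       [  0.        , 391.28684216, 197.86828043],
       [  0.        ,   0.        ,   1.        ]]), 'eye': array([ 0.97004033, -0.28392511,  0.84618378]), 'orientation': array([-2.31839159, -1.18956531,  0.34977983])}
top {'mtx': array([[388.76184341,   0.        , 317.49506705],
       [  0.        , 388.76184341, 204.09458162],
       [  0.        ,   0.        ,   1.        ]]), 'eye': array([0.3388487 , 0.03280446, 1.26829497]), 'orientation': array([-1.95840395,  2.26523576, -0.22816747])}
wrist {'mtx': array([[282.6449925 ,   0.        , 314.74527795],
       [  0.        , 282.6449925 , 196.08031853],
       [  0.        ,   0.        ,   1.        ]]), 'eye': array([ 0.3035288 , -0.57828359,  0.37328445]), 'orientation': array([ 2.39703231, -1.63311772, -0.23498107])}
```

View pics/scene0.png

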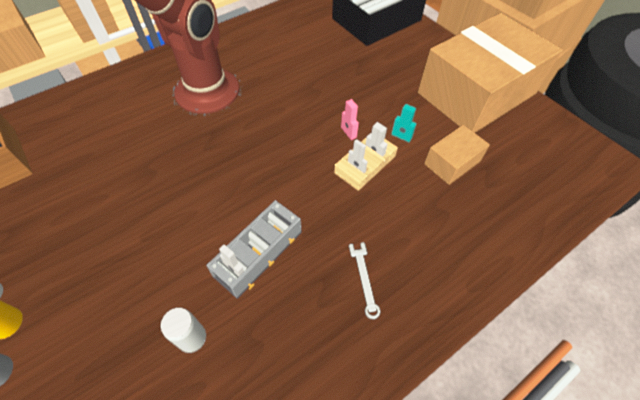

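View pics/top0.png

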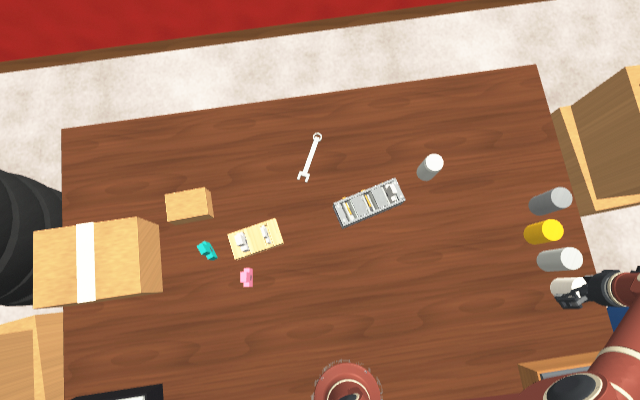

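View pics/wrist0.png

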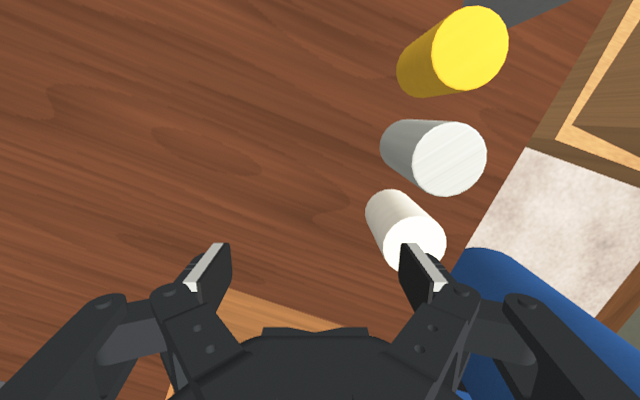

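The scene picture shows the gauge around (256,250), with the mid shim at its near end (230,260). The rack is around (366,163), the pink and turquoise look-alikes are at (350,118) and (405,122), the carton at (457,155), the wrench at (365,280) and the can at (184,330). Next I'll triangulate the points from the two fixed cameras.

```bash
cat > h.py <<'E'
from rig import ctrl
import numpy as np, cv2
from scipy.spatial.transform import Rotation as R
def cal(n):
    c=ctrl.get_calibration(n); return c['mtx'],R.from_rotvec(c['orientation']).as_matrix(),c['eye']
def proj(P,C):
    K,Rm,e=C; p=(np.atleast_2d(P)-e)@Rm; p=p@K.T; return p[:,:2]/p[:,2:]
def ray(uv,C):
    K,Rm,e=C; d=Rm@np.linalg.inv(K)@np.array([uv[0],uv[1],1.]); return e,d/np.linalg.norm(d)
def onz(uv,C,z):
    e,d=ray(uv,C); return e+d*(z-e[2])/d[2]
def tri(obs):
    A=np.zeros((3,3));b=np.zeros(3)
    for uv,C in obs:
        e,d=ray(uv,C);M=np.eye(3)-np.outer(d,d);A+=M;b+=M@e
    return np.linalg.solve(A,b)
E
python3 - <<'E'
from h import *
Cs={n:cal(n) for n in("scene","top")}
Z=dict(slot_thick=.066,slot_thin=.066,well_thick=.046,well_thin=.046,gauge=0,rack=0,shim_thick_c=.061,shim_thin_c=.061,shim_mid_c=.08,oil_can_c=.0575,wrench_c=.004,carton_c=.035)
for n in("scene","top"): ctrl.snapshot(n)
for k,z in Z.items():
    o={}
    for n in Cs:
        for r in ctrl.tip_of(n,k)[:2]:
            print(k,n,np.round(r['point'],1),round(r['p'],2),np.round(onz(r['point'],Cs[n],z)*1e3,0))
print(ctrl.read_state()['clock'])
E
python3 - <<'E'
import cv2
a=cv2.imread('pics/scene0.png');t=cv2.imread('pics/top0.png')
A=cv2.resize(a[185:305,200:310],None,fx=5,fy=5,interpolation=cv2.INTER_CUBIC);cv2.imwrite('pics/zg.png',A)
B=cv2.resize(a[90:195,325:425],None,fx=5.5,fy=5.5,interpolation=cv2.INTER_CUBIC);cv2.imwrite('pics/zr.png',B)
B=cv2.resize(t[170:260,220:420],None,fx=4,fy=4,interpolation=cv2.INTER_CUBIC);cv2.imwrite('pics/zt.png',B)
E
```

```text
slot_thick scene [256.8 238.8] 0.9 [ 573. -154.   66.]
slot_thick top [365.7 202.2] 0.97 [ 572. -148.   66.]
slot_thick top [366.9 206. ] 0.57 [ 559. -150.   66.]
slot_thin scene [280.6 221.6] 0.85 [567. -87.  66.]
slot_thin scene [368. 163.] 0.48 [553. 185.  66.]
slot_thin top [349.  205.8] 0.96 [568. -94.  66.]
slot_thin top [367.2 203.8] 0.63 [ 566. -152.   66.]
well_thick scene [258.4 244.8] 0.75 [ 578. -156.   46.]
well_thick top [370.7 205.3] 0.95 [ 563. -165.   46.]
well_thin scene [276.7 221.9] 0.96 [552. -90.  46.]
well_thin top [347.3 207.1] 0.63 [568. -90.  46.]
gauge scene [260.8 253.4] 0.82 [ 578. -156.    0.]
gauge top [365.5 204.2] 0.58 [ 578. -156.    0.]
rack scene [365.2 163.3] 0.9 [514. 217.   0.]
rack top [259.7 236.7] 0.56 [521. 205.   0.]
rack top [367.3 201. ] 0.45 [ 588. -164.    0.]
shim_thick_c scene [406.5 125.4] 0.93 [511. 356.  61.]
shim_thick_c scene [373.9 142.3] 0.72 [506. 245.  61.]
shim_thick_c top [203.6 249. ] 0.78 [499. 373.  61.]
shim_thick_c top [243.4 240.5] 0.58 [508. 248.  61.]
shim_thin_c scene [357.3 155. ] 0.65 [514. 182.  61.]
shim_thin_c top [264.8 233.9] 0.62 [519. 180.  61.]
shim_thin_c top [310.6 154.5] 0.56 [756.   2.  61.]
shim_mid_c scene [232.7 262.6] 0.8 [ 598. -227.   80.]
oil_can_c scene [183.3 332.8] 0.81 [ 661. -377.   57.]
oil_can_c top [427.1 167.5] 0.87 [ 658. -366.   58.]
wrench_c scene [368.2 277.6] 0.59 [773.  10.   4.]
wrench_c scene [183.6 329.6] 0.24 [ 635. -380.    4.]
wrench_c top [308.9 156.3] 0.56 [770.   7.   4.]
carton_c scene [454.8 154. ] 0.65 [648. 411.  35.]
carton_c top [189.8 204.1] 0.63 [654. 413.  35.]
1.45
```

View pics/zg.png

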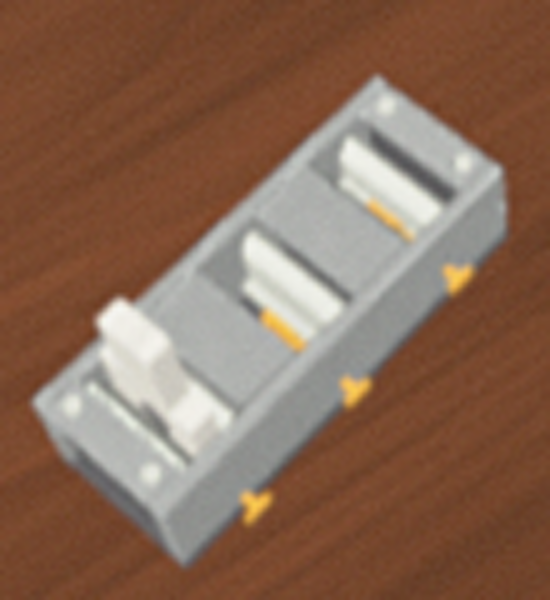

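View pics/zr.png

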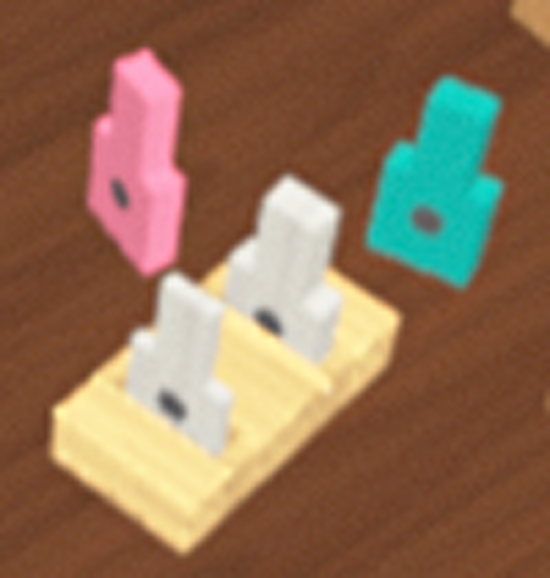

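View pics/zt.png

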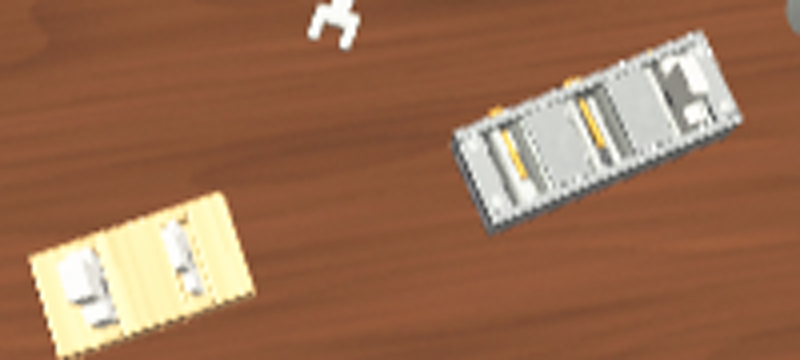

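```bash
python3 - <<'E'
from h import *
s=ctrl.read_state(); Rt=R.from_rotvec(s['tool_rot']).as_matrix(); print(np.round(Rt,3))
K,Rc,e=cal('wrist'); print(np.round(Rc,3)); print('cam in tool',np.round(Rt.T@(e-s['tcp_pos']),4)); print(np.round(Rt.T@Rc,3))
E
```

```text
[[ 0.931  0.366  0.   ]
 [ 0.366 -0.931  0.   ]
 [ 0.    -0.    -1.   ]]
[[ 0.366 -0.894 -0.259]
 [-0.931 -0.351 -0.101]
 [-0.     0.278 -0.96 ]]
cam in tool [ 0.0707 -0.0004 -0.1429]
[[-0.001 -0.96  -0.278]
 [ 1.    -0.    -0.001]
 [ 0.    -0.278  0.96 ]]
```

Request:
move_arm --plan '[{"x":30,"y":50,"z":0,"rz":-0.08},{"x":60,"y":100,"z":0,"rz":-0.16},{"x":90,"y":150,"z":0,"rz":-0.165},{"x":120,"y":200,"z":0,"rz":-0.165},{"x":150,"y":250,"z":0,"rz":-0.165}]'

```text
schema error: expected keys x, y, z, rx, ry, rz, gripper
```

```bash
python3 - <<'E'
from h import *
s=ctrl.read_state(); print(s['clock'],s['tcp_pos'],s['tool_rot'],s['joint_positions'])
E
```

```text
1.45 [ 0.23797211 -0.60485425  0.23130193] [-3.08652998e+00 -5.85367139e-01 -5.49444586e-05] [ 1.16950662  0.61490694 -0.01261115  1.42337215  0.00809968  1.10340027
 -0.04038832]
```

Request:
move_arm --plan '[{"x":30,"y":50,"z":0,"rx":0,"ry":0,"rz":-0.08,"gripper":0},{"x":60,"y":100,"z":0,"rx":0,"ry":0,"rz":-0.16,"gripper":0},{"x":90,"y":150,"z":0,"rx":0,"ry":0,"rz":-0.165,"gripper":0},{"x":120,"y":200,"z":0,"rx":0,"ry":0,"rz":-0.165,"gripper":0},{"x":150,"y":250,"z":0,"rx":0,"ry":0,"rz":-0.165,"gripper":0}]'

```text
clock: 2.08
tcp_pos: [0.389, -0.3533, 0.2316]
tool_rot: [3.124, 0.329, 0.001]
contact_force: [1.1, 0.3, 0.6]
finger_gap: 0.0856
```

```bash
python3 - <<'E'
from h import *
s=ctrl.read_state(); print(s['clock'],s['tcp_pos'],s['tool_rot'],s['joint_positions'])
E
```

```text
2.075 [ 0.38899447 -0.35326918  0.23163892] [3.12366435e+00 3.28910171e-01 1.37170152e-03] [ 0.69308139  0.42054707  0.00393296  1.78360972 -0.00220342  0.93635874
 -0.66300112]
```

Good tracking. I'll move on to the look pose over the gauge.

Request:
move_arm --plan '[{"x":30,"y":47,"z":-10,"rx":0,"ry":0,"rz":0,"gripper":0},{"x":60,"y":94,"z":-25,"rx":0,"ry":0,"rz":0,"gripper":0},{"x":90,"y":141,"z":-40,"rx":0,"ry":0,"rz":0,"gripper":0},{"x":120,"y":188,"z":-55,"rx":0,"ry":0,"rz":0,"gripper":0},{"x":146,"y":233,"z":-70,"rx":0,"ry":0,"rz":0,"gripper":0}]'

```text
clock: 2.7
tcp_pos: [0.5364, -0.1186, 0.1615]
tool_rot: [3.123, 0.33, 0.003]
contact_force: [0.4, -1.0, 0.1]
finger_gap: 0.0857
```

```bash
python3 - <<'E'
from h import *
s=ctrl.read_state(); print(s['clock'],s['tcp_pos'],s['tool_rot'],s['dq'])
C=cal('wrist'); im=ctrl.snapshot('wrist'); cv2.imwrite('pics/w1.png',im); np.savez('w1.npz',K=C[0],R=C[1],e=C[2])
for k in('slot_thick','slot_thin','well_thick','well_thin'):
    z=.066 if 'slot' in k else .046
    for r in ctrl.tip_of('wrist',k)[:1]: print(k,np.round(r['point'],1),round(r['p'],2),np.round(onz(r['point'],C,z)*1e3,1))
E
```

```text
2.7 [ 0.536351   -0.11857142  0.16148764] [3.12327769 0.32953974 0.00344188] [-0.73119695  0.30203708  0.00835809 -0.16320543  0.01670462 -0.14266543
 -0.73286317]
slot_thick [369.9 166.7] 0.56 [ 573.3 -158.3   66. ]
slot_thin [292.1 169. ] 0.98 [557.5 -93.8  66. ]
well_thick [365.1 163.6] 0.79 [ 572.5 -157.9   46. ]
well_thin [293.1 166.9] 0.7 [555.6 -93.5  46. ]
```

View pics/w1.png

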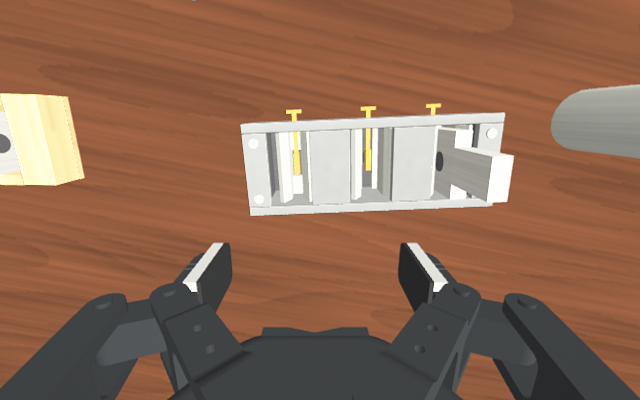

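The wrist picture shows the gauge between columns 242 and 512. The empty slots, with their brass tongues, are at columns 297 (thin) and 368 (thick). The arm was still settling, so I'll take another picture and zoom in.

```bash
python3 - <<'E'
from h import *
for i in range(2):
    s=ctrl.read_state(); C=cal('wrist'); im=ctrl.snapshot('wrist')
print(s['clock'],s['tcp_pos'],s['tool_rot'],np.abs(s['dq']).max())
cv2.imwrite('pics/w2.png',im); np.savez('w2.npz',K=C[0],R=C[1],e=C[2])
cv2.imwrite('pics/w2z.png',cv2.resize(im[95:225,230:390],None,fx=4.5,fy=4.5,interpolation=cv2.INTER_CUBIC))
E
```

```text
3.0 [ 0.53461148 -0.12184769  0.1619048 ] [3.12273182e+00 3.25672082e-01 1.17164267e-03] 0.017476201041241365
```

View pics/w2z.png

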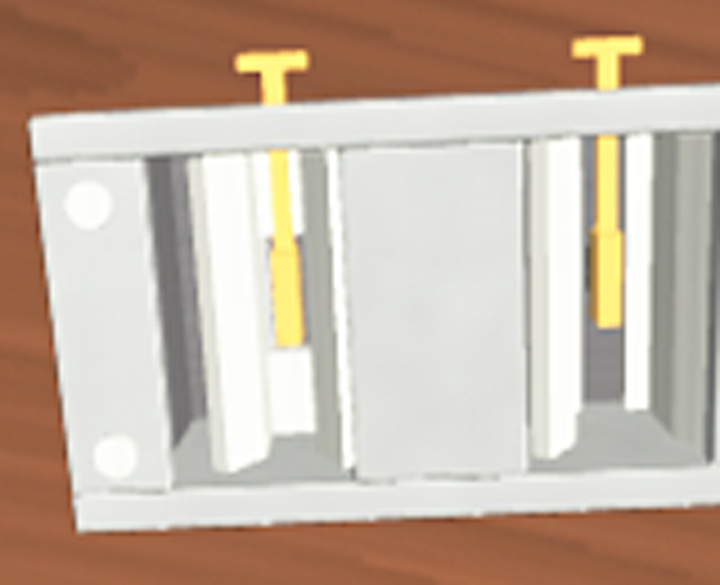

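View pics/w2.png

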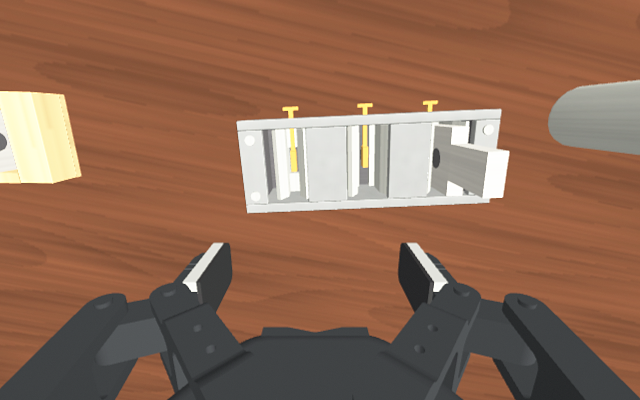

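```bash
cat > fit.py <<'E'
from h import *
from scipy.optimize import least_squares
d=np.load('w2.npz'); CW=(d['K'],d['R'],d['e']); CS=cal('scene'); CT=cal('top')
def T(p,P):
    P=np.atleast_2d(P); c,s=np.cos(p[2]),np.sin(p[2]); return np.c_[p[0]+c*P[:,0]-s*P[:,1],p[1]+s*P[:,0]+c*P[:,1],P[:,2]]
E
python3 - <<'E'
from fit import *
f=lambda zx,zy,ox,oy,k:((zx+.5)/k-.5+ox,(zy+.5)/k-.5+oy)
q=.066
obs=[(CW,[.04,.108,q],f(30,118,230,95,4.5)),(CW,[-.04,.108,q],f(78,530,230,95,4.5)),(CW,[.04,-.108,q],(500.5,109.5)),
(CS,[-.04,.108,q],f(378,75,200,185,5)),(CS,[.04,.108,q],f(505,170,200,185,5)),(CS,[-.04,-.108,q],f(33,402,200,185,5)),
(CT,[.04,.108,q],f(455,133,220,170,4)),(CT,[-.04,.108,q],f(488,232,220,170,4)),(CT,[.04,-.108,q],f(702,32,220,170,4)),(CT,[-.04,-.108,q],f(744,115,220,170,4))]
def r(p,sel=obs): return np.concatenate([(proj(T(p,P),C)[0]-uv) for C,P,uv in sel])
for nm,sel in(('all',obs),('W',obs[:3]),('S',obs[3:6]),('T',obs[6:])):
    s=least_squares(r,[.575,-.154,.2],args=(sel,)); print(nm,s.x,np.round(s.fun.reshape(-1,2),1).tolist())
E
python3 - <<'E'
import cv2
im=cv2.imread('pics/w2.png')
cv2.imwrite('pics/w2za.png',cv2.resize(im[120:210,255:315],None,fx=6.5,fy=6.5,interpolation=cv2.INTER_CUBIC))
cv2.imwrite('pics/w2zb.png',cv2.resize(im[115:205,335:395],None,fx=6.5,fy=6.5,interpolation=cv2.INTER_CUBIC))
E
```

```text
all [ 0.57328484 -0.15940384  0.24941012] [[-0.6, -0.1], [-0.5, 0.7], [1.4, -0.4], [-0.0, -0.4], [-0.0, -0.6], [-0.1, -0.9], [-0.7, -0.2], [1.1, -1.8], [-0.3, -0.3], [-0.2, 1.4]]
W [ 0.57315481 -0.15932501  0.24779239] [[-0.6, -0.2], [-0.7, 0.7], [1.3, -0.1]]
S [ 0.57491506 -0.16005159  0.25281918] [[-0.1, 0.2], [0.1, -0.1], [0.0, -0.1]]
T [ 0.57253203 -0.15937983  0.2610648 ] [[-0.6, 0.5], [1.4, -1.3], [-0.6, -0.4], [-0.2, 1.3]]
```

View pics/w2za.png

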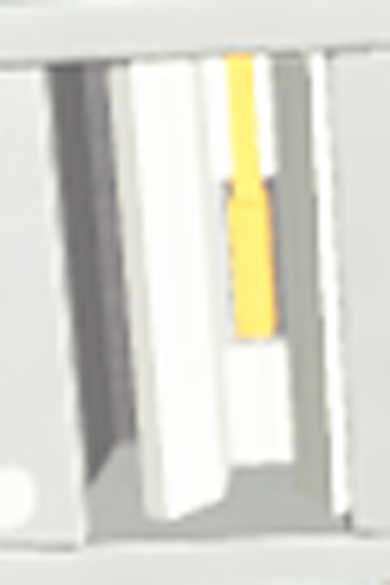

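View pics/w2zb.png

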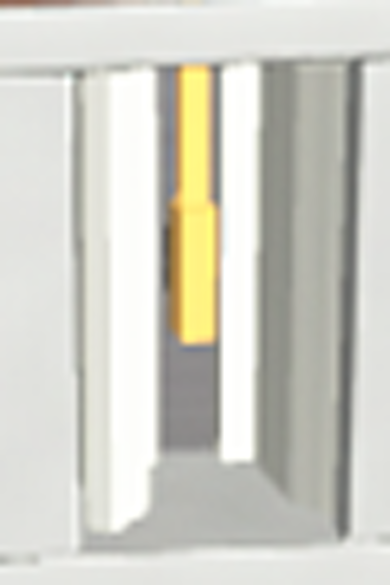

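```bash
python3 - <<'E'
from fit import *
p=[.5735,-.1594,.249]
im=cv2.imread('pics/w2.png')
def uv(x,y,z): return proj(T(p,[x/1e3,y/1e3,z/1e3]),CW)[0]
for nm,y0,h in(('thin',70,5.25),('thick',0,10.25)):
    for x in(-20,):
        print(nm,'mouth',[np.round(uv(x,y0+s*18,66),1).tolist() for s in(1,-1)])
        for o in(-4,-2,0,2,4):
            print(o,'outerL,lipL,lipR,outerR',[round(uv(x,y0+o+a,z)[0],1) for a,z in((h+6.5,57),(h,46),(h,20),(-h,20),(-h,46),(-h-6.5,57))])
# profiles
g=cv2.cvtColor(im,cv2.COLOR_BGR2GRAY)
for y0 in(70,0):
    for x in(-20,-26):
        r=uv(x,y0,48); rr=int(round(r[1])); c0=int(r[0])
        print(x,rr,c0-24,g[rr,c0-24:c0+25].tolist())
E
```

```text
thin mouth [[266.7, 190.4], [307.9, 188.7]]
-4 outerL,lipL,lipR,outerR [np.float64(279.7), np.float64(287.9), np.float64(290.2), np.float64(300.4), np.float64(299.0), np.float64(305.6)]
-2 outerL,lipL,lipR,outerR [np.float64(277.4), np.float64(285.8), np.float64(288.2), np.float64(298.4), np.float64(296.9), np.float64(303.4)]
0 outerL,lipL,lipR,outerR [np.float64(275.2), np.float64(283.7), np.float64(286.3), np.float64(296.5), np.float64(294.8), np.float64(301.2)]
2 outerL,lipL,lipR,outerR [np.float64(273.0), np.float64(281.6), np.float64(284.4), np.float64(294.5), np.float64(292.7), np.float64(299.0)]
4 outerL,lipL,lipR,outerR [np.float64(270.8), np.float64(279.4), np.float64(282.4), np.float64(292.6), np.float64(290.6), np.float64(296.8)]
thick mouth [[346.8, 187.1], [388.2, 185.4]]
-4 outerL,lipL,lipR,outerR [np.float64(351.5), np.float64(357.0), np.float64(353.3), np.float64(373.3), np.float64(378.8), np.float64(388.7)]
-2 outerL,lipL,lipR,outerR [np.float64(349.3), np.float64(354.9), np.float64(351.4), np.float64(371.3), np.float64(376.7), np.float64(386.5)]
0 outerL,lipL,lipR,o
[... 734 characters left out ...]
224, 227, 224, 252, 254, 253, 253, 253, 253, 253, 254, 251, 241, 227, 220, 220, 221, 222, 206, 198, 199, 200, 200, 182, 179, 178, 181, 179, 175, 255, 255, 222, 221, 228, 225, 225, 225]
-20 182 340 [223, 224, 223, 224, 223, 225, 222, 159, 217, 228, 226, 224, 252, 254, 253, 253, 253, 254, 252, 177, 133, 137, 137, 138, 137, 138, 136, 137, 152, 255, 255, 253, 254, 253, 182, 142, 146, 146, 144, 157, 175, 181, 179, 177, 179, 183, 171, 122, 116]
-26 188 339 [224, 224, 225, 225, 226, 226, 226, 228, 163, 216, 227, 226, 224, 249, 253, 254, 253, 255, 245, 200, 185, 186, 187, 185, 185, 185, 184, 185, 184, 184, 184, 184, 184, 184, 185, 186, 178, 160, 146, 144, 162, 177, 181, 179, 177, 181, 185, 155, 116]
```

The fit puts the gauge at (573.5, -159.5) mm with yaw 0.25. The throat offsets in gauge y are about -4.5 for the thick slot and -4.1 for the thin. Next I'll look at the rack.

Request:
move_arm --plan '[{"x":-12,"y":60,"z":20,"rx":0,"ry":0,"rz":0.045,"gripper":0},{"x":-24,"y":120,"z":35,"rx":0,"ry":0,"rz":0.045,"gripper":0},{"x":-36,"y":180,"z":35,"rx":0,"ry":0,"rz":0.045,"gripper":0},{"x":-48,"y":240,"z":35,"rx":0,"ry":0,"rz":0.045,"gripper":0},{"x":-60,"y":300,"z":35,"rx":0,"ry":0,"rz":0.045,"gripper":0}]'

```text
clock: 3.68
tcp_pos: [0.4748, 0.1777, 0.1979]
tool_rot: [3.115, 0.388, 0.005]
contact_force: [1.4, 0.0, -0.1]
finger_gap: 0.0853
```

Request:
move_arm --plan '[{"x":0,"y":30,"z":0,"rx":0,"ry":0,"rz":0,"gripper":0},{"x":0,"y":30,"z":0,"rx":0,"ry":0,"rz":0,"gripper":0}]'

```text
clock: 3.92
tcp_pos: [0.4748, 0.2095, 0.1985]
tool_rot: [3.116, 0.393, 0.007]
contact_force: [0.2, 0.2, 0.3]
finger_gap: 0.0855
```

```bash
python3 - <<'E'
from h import *
for i in range(2):
    s=ctrl.read_state(); C=cal('wrist'); im=ctrl.snapshot('wrist')
print(s['clock'],s['tcp_pos'],s['tool_rot'],np.abs(s['dq']).max(),s['joint_positions'])
cv2.imwrite('pics/w3.png',im); np.savez('w3.npz',K=C[0],R=C[1],e=C[2])
for k,z in(('shim_thick_c',.061),('shim_thin_c',.061),('rack',0)):
    for r in ctrl.tip_of('wrist',k)[:2]: print(k,np.round(r['point'],1),round(r['p'],2),np.round(onz(r['point'],C,z)*1e3,1))
E
```

```text
3.975 [0.47520254 0.20686138 0.19824797] [3.11467398 0.38747621 0.00598811] 0.03757908141288592 [-0.41674216  0.44929666 -0.05538652  1.84720723  0.03757632  0.84342122
 -1.81482577]
shim_thick_c [254.9 245.7] 0.92 [395.2 253.9  61. ]
shim_thick_c [278.4 148.1] 0.65 [504.3 251.2  61. ]
shim_thin_c [356.1 149. ] 0.92 [522.1 176.8  61. ]
rack [315.8 140.3] 0.87 [515.7 215.8   0. ]
```

View pics/w3.png

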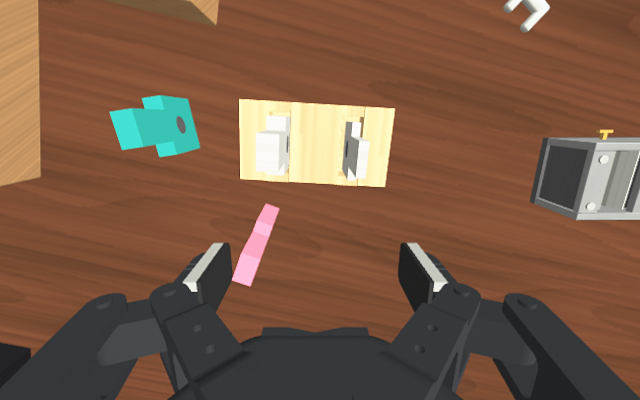

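The wrist picture shows the rack at columns 240–394, with the thick shim at (273,146) and the thin at (355,150). Pink is at (257,245) and turquoise at (155,127), both clear of the grasp corridor. I'll zoom in to measure.

```bash
python3 - <<'E'
import cv2
im=cv2.imread('pics/w3.png')
cv2.imwrite('pics/w3z.png',cv2.resize(im[90:200,230:405],None,fx=4.5,fy=4.5,interpolation=cv2.INTER_CUBIC))
E
```

```text
(no output)
```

View pics/w3z.png

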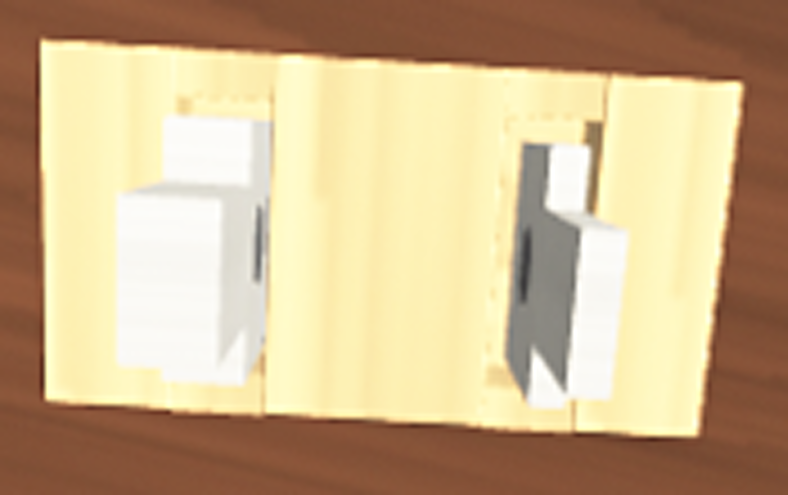

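```bash
python3 - <<'E'
from fit import *
d=np.load('w3.npz'); C=(d['K'],d['R'],d['e'])
f=lambda zx,zy:((zx+.5)/4.5-.5+230,(zy+.5)/4.5-.5+90)
def fit(m,px,z,p0):
    r=lambda p:np.concatenate([proj(T(p,[a/1e3,b/1e3,z]),C)[0]-f(*q) for (a,b),q in zip(m,px)])
    s=least_squares(r,p0); print(np.round(s.x,4),np.round(s.fun,1)); return s.x
print('rack');fit([(42,80),(42,-80),(-42,-80),(-42,80)],[(40,40),(743,82),(698,437),(45,402)],.036,[.515,.21,.2])
print('thick');fit([(15,9),(15,-9),(-15,-9),(-15,9)],[(118,192),(222,194),(219,370),(118,365)],.116,[.505,.25,.2])
print('thin');fit([(15,4),(15,-4),(-15,-4),(-15,4)],[(579,218),(629,230),(612,399),(566,396)],.116,[.52,.18,.2])
print('thick blade top');fit([(28,9),(28,-9),(-28,-9)],[(163,118),(255,120),(245,384)],.066,[.505,.25,.2])
E
```

```text
rack
[0.514  0.2168 0.1906] [ 0.3  0.1 -0.4 -0.  -0.5 -0.1  0.5 -0.1]
thick
[0.5065 0.254  0.1984] [-0.1  0.1 -0.1  0.8  0.1 -0.5  0.2 -0.4]
thin
[0.5198 0.1793 0.1976] [ 0.6  1.6 -0.4 -0.5 -0.3 -0.7  0.1 -0.5]
thick blade top
[0.5061 0.2538 0.1934] [ 0.5 -0.4 -0.7  0.2  0.1  0.1]
```

Request:
move_arm --plan '[{"x":31,"y":47,"z":-20,"rx":0,"ry":0,"rz":-0.055,"gripper":0},{"x":31,"y":47,"z":-60,"rx":0,"ry":0,"rz":-0.055,"gripper":0},{"x":31,"y":47,"z":-100,"rx":0,"ry":0,"rz":-0.055,"gripper":0},{"x":31,"y":47,"z":-120,"rx":0,"ry":0,"rz":-0.055,"gripper":0},{"x":31,"y":47,"z":-120,"rx":0,"ry":0,"rz":-0.055,"gripper":0}]'

```text
clock: 4.8
tcp_pos: [0.5058, 0.25, 0.0765]
tool_rot: [3.122, 0.292, -0.001]
contact_force: [0.2, 0.0, 0.7]
finger_gap: 0.0854
```

```bash
python3 - <<'E'
from h import *
s=ctrl.read_state(); C=cal('wrist'); im=ctrl.snapshot('wrist')
print(s['clock'],s['tcp_pos'],s['tool_rot'],np.abs(s['dq']).max(),s['contact_force'])
cv2.imwrite('pics/w4.png',im)
E
```

```text
4.8 [0.50584062 0.25002784 0.07647295] [ 3.12216205e+00  2.91895708e-01 -9.47154574e-04] 0.03911698288705691 [0.20480692 0.00660436 0.74039281]
```

View pics/w4.png

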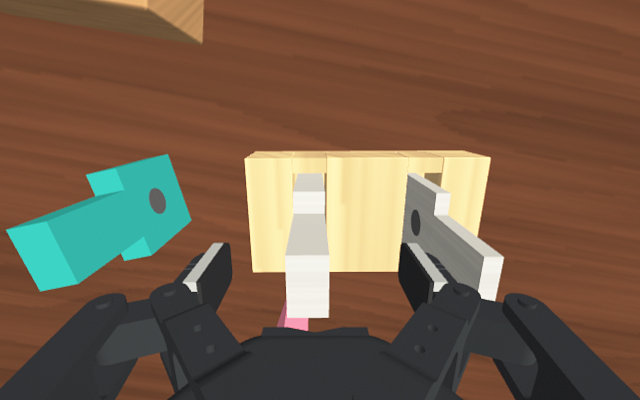

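The thick tab is between the jaws, a bit left of the middle. I'll shift slightly and close.

Request:
move_arm --plan '[{"x":0,"y":3,"z":0,"rx":0,"ry":0,"rz":0,"gripper":0},{"x":0,"y":3,"z":0,"rx":0,"ry":0,"rz":0,"gripper":1},{"x":0,"y":3,"z":0,"rx":0,"ry":0,"rz":0,"gripper":1},{"x":0,"y":3,"z":0,"rx":0,"ry":0,"rz":0,"gripper":1},{"x":0,"y":3,"z":0,"rx":0,"ry":0,"rz":0,"gripper":1}]'

```text
clock: 5.48
tcp_pos: [0.507, 0.254, 0.0781]
tool_rot: [3.124, 0.293, 0.005]
contact_force: [0.8, 1.2, -2.6]
finger_gap: 0.0172
```

Request:
move_arm --plan '[{"x":0,"y":0,"z":0,"rx":0,"ry":0,"rz":0,"gripper":1},{"x":0,"y":0,"z":0,"rx":0,"ry":0,"rz":0,"gripper":1}]'

```text
clock: 5.72
tcp_pos: [0.507, 0.2541, 0.0781]
tool_rot: [3.124, 0.293, 0.005]
contact_force: [-0.6, -0.8, 0.2]
finger_gap: 0.0175
```

```bash
python3 - <<'E'
from h import *
s=ctrl.read_state(); im=ctrl.snapshot('wrist')
print(s['clock'],s['tcp_pos'],s['tool_rot'],np.abs(s['dq']).max(),s['contact_force'],s['finger_gap'])
cv2.imwrite('pics/w5.png',im)
E
```

```text
5.725 [0.50702102 0.25406497 0.07811327] [3.12384445 0.29266598 0.00466497] 0.0021958643913482403 [-0.61329994 -0.79916766  0.16226677] 0.017484808211246965
```

View pics/w5.png

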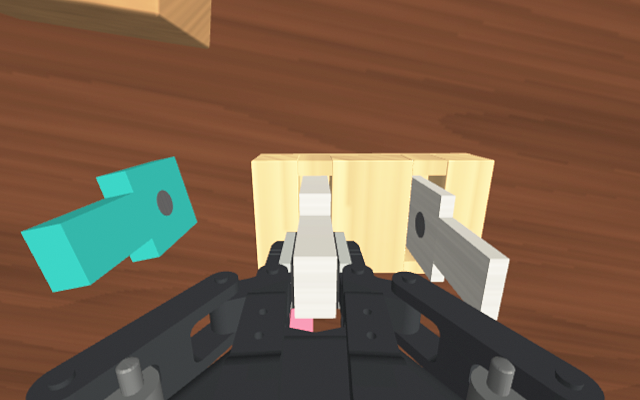

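Request:
move_arm --plan '[{"x":0,"y":0,"z":40,"rx":0,"ry":0,"rz":0,"gripper":1},{"x":0,"y":0,"z":85,"rx":0,"ry":0,"rz":0,"gripper":1},{"x":0,"y":0,"z":132,"rx":0,"ry":0,"rz":0,"gripper":1},{"x":5,"y":-30,"z":140,"rx":0,"ry":0,"rz":0.03,"gripper":1},{"x":15,"y":-85,"z":140,"rx":0,"ry":0,"rz":0.062,"gripper":1}]'

```text
clock: 6.4
tcp_pos: [0.5216, 0.1714, 0.2188]
tool_rot: [3.114, 0.401, 0.007]
contact_force: [1.5, -1.3, -3.0]
finger_gap: 0.0174
```

Request:
move_arm --plan '[{"x":11,"y":-60,"z":0,"rx":0,"ry":0,"rz":0,"gripper":1},{"x":21,"y":-120,"z":0,"rx":0,"ry":0,"rz":0,"gripper":1},{"x":31,"y":-180,"z":-10,"rx":0,"ry":0,"rz":0,"gripper":1},{"x":41,"y":-240,"z":-30,"rx":0,"ry":0,"rz":0,"gripper":1},{"x":47,"y":-290,"z":-50,"rx":0,"ry":0,"rz":0,"gripper":1}]'

```text
clock: 7.02
tcp_pos: [0.5681, -0.1212, 0.1677]
tool_rot: [3.114, 0.399, 0.006]
contact_force: [1.0, -0.3, -2.5]
finger_gap: 0.017
```

```bash
cat > st.py <<'E'
from h import *
def go(foot=None,yaw=None,g=(.5735,-.1594,.249)):
    s=ctrl.read_state(); p=s['tcp_pos']; rv=s['tool_rot']; Rt=R.from_rotvec(rv).as_matrix()
    th=np.arctan2(Rt[1,0],Rt[0,0])
    c,n=np.cos(g[2]),np.sin(g[2]); dx,dy=p[0]-g[0],p[1]-g[1]
    f=s['contact_force']
    print('t',round(s['clock'],2),'tcp',np.round(p*1e3,1),'yaw',round(th,3),'tilt',np.round(Rt[:2,2],3),'gauge',np.round([(c*dx+n*dy)*1e3,(-n*dx+c*dy)*1e3],1),'F',np.round(f,1),'Fgauge',np.round([c*f[0]+n*f[1],-n*f[0]+c*f[1]],1),'gap',round(s['finger_gap']*1e3,1),'dq',round(np.abs(s['dq']).max(),3))
    return s
if __name__=='__main__': go()
E
python3 st.py
```

```text
t 7.03 tcp [ 568.1 -121.2  167.7] yaw 0.255 tilt [ 0.004 -0.001] gauge [ 4.2 38.3] F [ 1.  -0.3 -2.5] Fgauge [ 0.9 -0.5] gap 17.0 dq 0.692
```

Request:
move_arm --plan '[{"x":6,"y":-42,"z":0,"rx":0,"ry":0,"rz":-0.005,"gripper":1},{"x":6,"y":-42,"z":0,"rx":0,"ry":0,"rz":-0.005,"gripper":1},{"x":6,"y":-42,"z":-7,"rx":0,"ry":0,"rz":-0.005,"gripper":1},{"x":6,"y":-42,"z":-7,"rx":0,"ry":0,"rz":-0.005,"gripper":1}]'

```text
clock: 7.52
tcp_pos: [0.5735, -0.1607, 0.1596]
tool_rot: [-3.116, -0.397, -0.002]
contact_force: [-0.0, -0.3, -2.6]
finger_gap: 0.0175
```

```bash
python3 - <<'E'
from st import *
s=go(); C=cal('wrist'); im=ctrl.snapshot('wrist')
np.savez('w6.npz',K=C[0],R=C[1],e=C[2])
cv2.imwrite('pics/w6.png',im)
im=ctrl.snapshot('scene');cv2.imwrite('pics/s6.png',cv2.resize(im[130:290,190:320],None,fx=4,fy=4,interpolation=cv2.INTER_CUBIC)[:600])
E
```

```text
t 7.53 tcp [ 573.5 -160.7  159.6] yaw 0.253 tilt [0.001 0.001] gauge [-0.4 -1.2] F [-0.  -0.3 -2.6] Fgauge [-0.1 -0.3] gap 17.5 dq 0.015
```

View pics/w6.png

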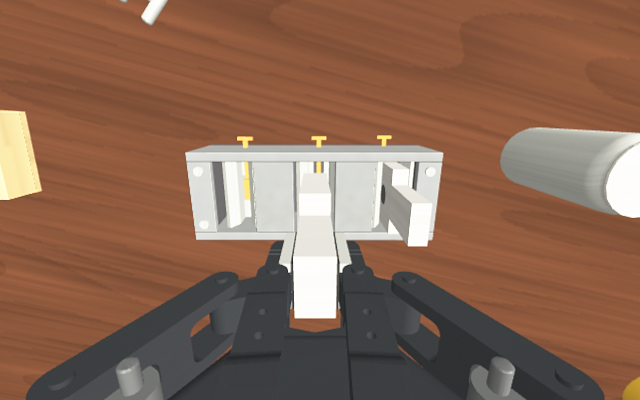

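View pics/s6.png

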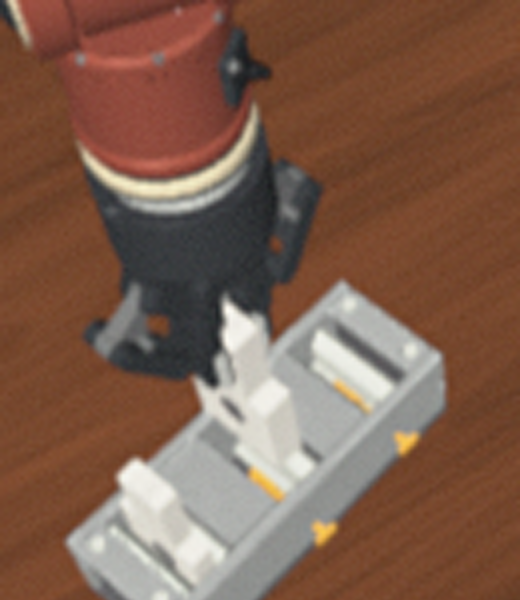

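```bash
python3 - <<'E'
from fit import *
d=np.load('w6.npz'); C=(d['K'],d['R'],d['e'])
p=[.5735,-.1607,.253]
print('tabtop',np.round(proj(T(p,np.array([[a,b,.1976] for a,b in((.015,.009),(.015,-.009),(-.015,-.009),(-.015,.009))])),C),1).tolist())
print('shoulder',np.round(proj(T(p,np.array([[a,b,.1476] for a,b in((.028,.009),(.028,-.009),)])),C),1).tolist())
print('foot',np.round(proj(T(p,np.array([[a,b,.0876] for a,b in((.028,.009),(.028,-.009),)])),C),1).tolist())
g=[.5735,-.1594,.249]
print('gauge corners',np.round(proj(T(g,np.array([[a,b,.066] for a,b in((.04,.108),(.04,-.108),(-.04,-.108),(-.04,.108))])),C),1).tolist())
im=cv2.imread('pics/w6.png')
cv2.imwrite('pics/w6z.png',cv2.resize(im[135:325,180:445],None,fx=3,fy=3,interpolation=cv2.INTER_CUBIC))
E
```

```text
tabtop [[294.0, 254.8], [337.8, 254.8], [336.3, 316.3], [295.4, 316.3]]
shoulder [[299.8, 192.2], [331.5, 192.2]]
foot [[303.8, 171.7], [327.1, 171.7]]
gauge corners [[184.6, 151.6], [443.6, 152.6], [432.2, 240.6], [195.5, 239.7]]
```

View pics/w6z.png

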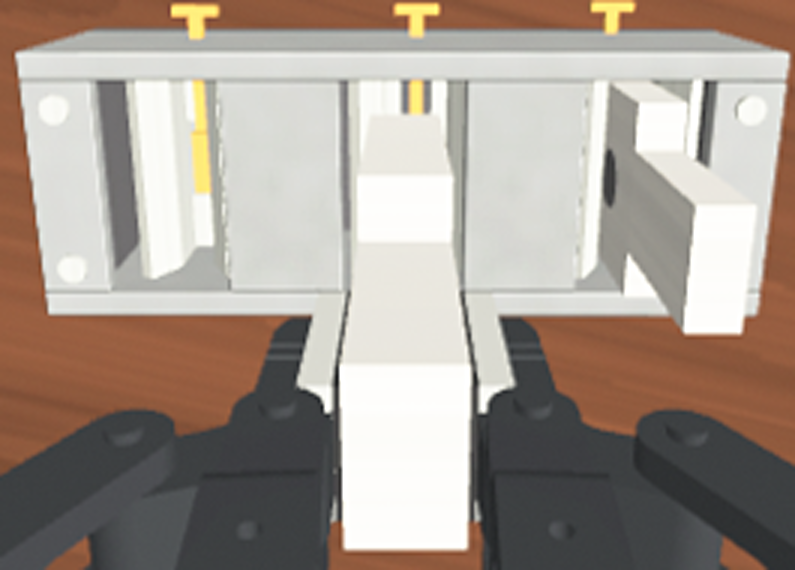

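```bash
python3 - <<'E'
from fit import *
d=np.load('w6.npz'); C=(d['K'],d['R'],d['e'])
g=[.5735,-.1594,.249]
im=cv2.cvtColor(cv2.imread('pics/w6.png'),cv2.COLOR_BGR2GRAY)
def u(x,y,z): return proj(T(g,[x/1e3,y/1e3,z/1e3]),C)[0]
print(u(28,0,46),u(31,18,66),u(31,-18,66))
for o in(-4.5,-3,0): print(o,[round(u(28,o+a,z)[0],1) for a,z in((16.75,57),(10.25,46),(10.25,20),(-10.25,20),(-10.25,46),(-16.75,57))],[round(u(26,70+o+a,z)[0],1) for a,z in((11.75,57),(5.25,46),(5.25,20),(-5.25,20),(-5.25,46),(-11.75,57))])
for r in(163,166,169): print(r,[(290+i,int(v)) for i,v in enumerate(im[r,290:342])])
print([(245-35+i,int(v)) for i,v in enumerate(im[190,210:262])])
E
```

```text
[314.13911938 162.50830758] [292.72098783 162.76053235] [335.44219045 162.92014587]
-4.5 [np.float64(300.1), np.float64(307.8), np.float64(308.5), np.float64(328.9), np.float64(330.3), np.float64(338.4)] [np.float64(226.1), np.float64(236.9), np.float64(243.7), np.float64(254.2), np.float64(248.3), np.float64(252.9)]
-3 [np.float64(298.4), np.float64(306.2), np.float64(307.0), np.float64(327.4), np.float64(328.6), np.float64(336.6)] [np.float64(224.4), np.float64(235.2), np.float64(242.2), np.float64(252.7), np.float64(246.7), np.float64(251.2)]
0 [np.float64(295.0), np.float64(302.9), np.float64(304.0), np.float64(324.4), np.float64(325.4), np.float64(333.2)] [np.float64(221.0), np.float64(231.9), np.float64(239.2), np.float64(249.7), np.float64(243.4), np.float64(247.8)]
163 [(290, 221), (291, 223), (292, 214), (293, 161), (294, 135), (295, 130), (296, 208), (297, 222), (298, 219), (299, 228), (300, 252), (301, 253), (302, 252), (303, 252), (304, 251), (305, 252), (306, 253), (307, 246), (308, 247), (309, 252), (310, 252), (311, 253), (312, 255), (313, 215), (314, 141), (315, 130),
[... 1495 characters left out ...]
6), (336, 209), (337, 222), (338, 218), (339, 218), (340, 218), (341, 219)]
[(210, 223), (211, 229), (212, 212), (213, 190), (214, 178), (215, 128), (216, 109), (217, 111), (218, 112), (219, 112), (220, 111), (221, 111), (222, 111), (223, 106), (224, 168), (225, 214), (226, 218), (227, 237), (228, 251), (229, 251), (230, 251), (231, 251), (232, 252), (233, 249), (234, 249), (235, 251), (236, 251), (237, 252), (238, 241), (239, 228), (240, 227), (241, 230), (242, 229), (243, 228), (244, 231), (245, 228), (246, 228), (247, 228), (248, 229), (249, 219), (250, 179), (251, 167), (252, 167), (253, 224), (254, 189), (255, 207), (256, 215), (257, 215), (258, 216), (259, 214), (260, 216), (261, 217)]
```

Request:
move_arm --plan '[{"x":1.1,"y":-2.8,"z":0,"rx":0,"ry":0,"rz":-0.003,"gripper":1},{"x":1.1,"y":-2.8,"z":-10,"rx":0,"ry":0,"rz":-0.003,"gripper":1},{"x":1.1,"y":-2.8,"z":-20,"rx":0,"ry":0,"rz":-0.003,"gripper":1},{"x":1.1,"y":-2.8,"z":-27,"rx":0,"ry":0,"rz":-0.003,"gripper":1},{"x":1.1,"y":-2.8,"z":-27,"rx":0,"ry":0,"rz":-0.003,"gripper":1}]'

```text
clock: 8.25
tcp_pos: [0.5746, -0.164, 0.1324]
tool_rot: [3.117, 0.391, 0.002]
contact_force: [-1.0, -0.4, -3.2]
finger_gap: 0.0172
```

```bash
python3 st.py
```

```text
t 8.25 tcp [ 574.6 -164.   132.4] yaw 0.25 tilt [0.001 0.   ] gauge [-0.1 -4.8] F [-1.  -0.4 -3.2] Fgauge [-1.1 -0.1] gap 17.2 dq 0.017
```

Request:
move_arm --plan '[{"x":-0.1,"y":0.5,"z":-3,"rx":0,"ry":0,"rz":0,"gripper":1},{"x":-0.1,"y":0.5,"z":-6,"rx":0,"ry":0,"rz":0,"gripper":1},{"x":-0.1,"y":0.5,"z":-9,"rx":0,"ry":0,"rz":0,"gripper":1},{"x":-0.1,"y":0.5,"z":-11,"rx":0,"ry":0,"rz":0,"gripper":1}]'

```text
clock: 8.75
tcp_pos: [0.5745, -0.1635, 0.1213]
tool_rot: [3.117, 0.391, 0.002]
contact_force: [0.5, 0.1, -2.5]
finger_gap: 0.0174
```

```bash
python3 st.py
```

```text
t 8.75 tcp [ 574.5 -163.5  121.3] yaw 0.25 tilt [0.001 0.   ] gauge [-0.1 -4.2] F [ 0.5  0.1 -2.5] Fgauge [0.5 0. ] gap 17.4 dq 0.033
```

Request:
move_arm --plan '[{"x":0,"y":0,"z":-2,"rx":0,"ry":0,"rz":0,"gripper":1},{"x":0,"y":0,"z":-3.5,"rx":0,"ry":0,"rz":0,"gripper":1},{"x":0,"y":0,"z":-5,"rx":0,"ry":0,"rz":0,"gripper":1}]'

```text
clock: 9.12
tcp_pos: [0.5745, -0.1636, 0.1162]
tool_rot: [3.117, 0.391, 0.002]
contact_force: [0.0, -0.9, -2.7]
finger_gap: 0.0173
```

```bash
python3 st.py
```

```text
t 9.12 tcp [ 574.5 -163.6  116.2] yaw 0.25 tilt [0.001 0.   ] gauge [-0.1 -4.3] F [ 0.  -0.9 -2.7] Fgauge [-0.2 -0.9] gap 17.3 dq 0.023
```

Request:
move_arm --plan '[{"x":0,"y":0,"z":-1,"rx":0,"ry":0,"rz":0,"gripper":1},{"x":0,"y":0,"z":-2,"rx":0,"ry":0,"rz":0,"gripper":1},{"x":0,"y":0,"z":-3,"rx":0,"ry":0,"rz":0,"gripper":1},{"x":0,"y":0,"z":-4,"rx":0,"ry":0,"rz":0,"gripper":1},{"x":0,"y":0,"z":-5,"rx":0,"ry":0,"rz":0,"gripper":1}]'

```text
clock: 9.75
tcp_pos: [0.5745, -0.1636, 0.1112]
tool_rot: [3.117, 0.391, 0.002]
contact_force: [0.4, 0.3, -2.7]
finger_gap: 0.0172
```

```bash
python3 st.py
```

```text
t 9.75 tcp [ 574.5 -163.6  111.2] yaw 0.25 tilt [0.001 0.   ] gauge [-0.1 -4.3] F [ 0.4  0.3 -2.7] Fgauge [0.5 0.2] gap 17.2 dq 0.018
```

Request:
move_arm --plan '[{"x":0,"y":0,"z":-1,"rx":0,"ry":0,"rz":0,"gripper":1},{"x":0,"y":0,"z":-2,"rx":0,"ry":0,"rz":0,"gripper":1},{"x":0,"y":0,"z":-3,"rx":0,"ry":0,"rz":0,"gripper":1},{"x":0,"y":0,"z":-4,"rx":0,"ry":0,"rz":0,"gripper":1},{"x":0,"y":0,"z":-5,"rx":0,"ry":0,"rz":0,"gripper":1}]'

```text
clock: 10.38
tcp_pos: [0.5745, -0.1636, 0.1061]
tool_rot: [3.117, 0.391, 0.002]
contact_force: [-0.1, 1.0, -2.3]
finger_gap: 0.0172
```

Request:
move_arm --plan '[{"x":0,"y":0,"z":-1,"rx":0,"ry":0,"rz":0,"gripper":1},{"x":0,"y":0,"z":-2,"rx":0,"ry":0,"rz":0,"gripper":1},{"x":0,"y":0,"z":-3,"rx":0,"ry":0,"rz":0,"gripper":1}]'

```text
clock: 10.75
tcp_pos: [0.5745, -0.1636, 0.103]
tool_rot: [3.117, 0.391, 0.002]
contact_force: [0.0, 0.5, -2.4]
finger_gap: 0.0174
```

Request:
move_arm --plan '[{"x":0,"y":0,"z":-1,"rx":0,"ry":0,"rz":0,"gripper":1},{"x":0,"y":0,"z":-2,"rx":0,"ry":0,"rz":0,"gripper":1},{"x":0,"y":0,"z":-3,"rx":0,"ry":0,"rz":0,"gripper":1}]'

```text
clock: 11.12
tcp_pos: [0.5747, -0.1636, 0.1007]
tool_rot: [3.117, 0.391, 0.002]
contact_force: [-2.9, 0.3, 5.5]
finger_gap: 0.0175
```

Request:
move_arm --plan '[{"x":0,"y":0,"z":-1,"rx":0,"ry":0,"rz":0,"gripper":1},{"x":0,"y":0,"z":-2,"rx":0,"ry":0,"rz":0,"gripper":1},{"x":0,"y":0,"z":-3,"rx":0,"ry":0,"rz":0,"gripper":1}]'

```text
clock: 11.5
tcp_pos: [0.5747, -0.1636, 0.0989]
tool_rot: [3.117, 0.391, 0.003]
contact_force: [-1.8, 0.9, 5.2]
finger_gap: 0.0172
```

Request:
move_arm --plan '[{"x":0,"y":0,"z":-1,"rx":0,"ry":0,"rz":0,"gripper":1},{"x":0,"y":0,"z":-2,"rx":0,"ry":0,"rz":0,"gripper":1},{"x":0,"y":0,"z":-3,"rx":0,"ry":0,"rz":0,"gripper":1},{"x":0,"y":0,"z":-4,"rx":0,"ry":0,"rz":0,"gripper":1}]'

```text
clock: 12.0
tcp_pos: [0.5748, -0.1636, 0.0959]
tool_rot: [3.117, 0.391, 0.004]
contact_force: [-2.1, 1.3, 6.3]
finger_gap: 0.0176
```

```bash
python3 st.py
```

```text
t 12.0 tcp [ 574.8 -163.6   95.9] yaw 0.25 tilt [ 0.002 -0.   ] gauge [ 0.2 -4.4] F [-2.1  1.3  6.3] Fgauge [-1.7  1.8] gap 17.6 dq 0.017
```

Request:
move_arm --plan '[{"x":0,"y":0,"z":-1,"rx":0,"ry":0,"rz":0,"gripper":1},{"x":0,"y":0,"z":-1.7,"rx":0,"ry":0,"rz":0,"gripper":1},{"x":0,"y":0,"z":-2.3,"rx":0,"ry":0,"rz":0,"gripper":1}]'

```text
clock: 12.38
tcp_pos: [0.5747, -0.1635, 0.0945]
tool_rot: [3.117, 0.391, 0.004]
contact_force: [-1.7, 0.6, 6.0]
finger_gap: 0.017
```

Request:
move_arm --plan '[{"x":0,"y":0,"z":-1,"rx":0,"ry":0,"rz":0,"gripper":1},{"x":0,"y":0,"z":-1.7,"rx":0,"ry":0,"rz":0,"gripper":1},{"x":0,"y":0,"z":-2.3,"rx":0,"ry":0,"rz":0,"gripper":1}]'

```text
clock: 12.75
tcp_pos: [0.5747, -0.1635, 0.0931]
tool_rot: [3.117, 0.391, 0.004]
contact_force: [-3.1, 0.6, 6.6]
finger_gap: 0.0176
```

Request:
move_arm --plan '[{"x":0,"y":0,"z":-1,"rx":0,"ry":0,"rz":0,"gripper":1},{"x":0,"y":0,"z":-1.7,"rx":0,"ry":0,"rz":0,"gripper":1},{"x":0,"y":0,"z":-2.3,"rx":0,"ry":0,"rz":0,"gripper":1}]'

```text
clock: 13.12
tcp_pos: [0.5747, -0.1636, 0.0918]
tool_rot: [3.116, 0.391, 0.004]
contact_force: [-1.7, -0.4, 7.0]
finger_gap: 0.0175
```

Request:
move_arm --plan '[{"x":0,"y":0,"z":-1,"rx":0,"ry":0,"rz":0,"gripper":1},{"x":0,"y":0,"z":-1.7,"rx":0,"ry":0,"rz":0,"gripper":1},{"x":0,"y":0,"z":-2.3,"rx":0,"ry":0,"rz":0,"gripper":1}]'

```text
clock: 13.5
tcp_pos: [0.5747, -0.1636, 0.0907]
tool_rot: [3.116, 0.391, 0.005]
contact_force: [-4.3, 1.4, 9.3]
finger_gap: 0.0173
```

Request:
move_arm --plan '[{"x":0,"y":0,"z":-1,"rx":0,"ry":0,"rz":0,"gripper":1},{"x":0,"y":0,"z":-1.7,"rx":0,"ry":0,"rz":0,"gripper":1},{"x":0,"y":0,"z":-2.0,"rx":0,"ry":0,"rz":0,"gripper":1}]'

```text
clock: 13.88
tcp_pos: [0.5748, -0.1636, 0.0906]
tool_rot: [3.116, 0.391, 0.005]
contact_force: [-4.9, 0.8, 11.7]
finger_gap: 0.0171
```

```bash
python3 st.py
```

```text
t 13.88 tcp [ 574.8 -163.6   90.6] yaw 0.249 tilt [ 0.004 -0.001] gauge [ 0.2 -4.3] F [-4.9  0.8 11.7] Fgauge [-4.5  2. ] gap 17.1 dq 0.002
```

Request:
move_arm --plan '[{"x":0,"y":0,"z":-1.5,"rx":0,"ry":0,"rz":0,"gripper":1},{"x":0,"y":0,"z":-2.5,"rx":0,"ry":0,"rz":0,"gripper":1},{"x":0,"y":0,"z":-2.5,"rx":0,"ry":0,"rz":0,"gripper":1}]'

```text
clock: 14.25
tcp_pos: [0.5748, -0.1636, 0.0903]
tool_rot: [3.116, 0.39, 0.006]
contact_force: [-4.9, 1.5, 13.1]
finger_gap: 0.0172
```

```bash
python3 - <<'E'
from st import *
go(); im=ctrl.snapshot('scene');cv2.imwrite('pics/s7.png',cv2.resize(im[150:290,190:320],None,fx=4,fy=4,interpolation=cv2.INTER_CUBIC))
im=ctrl.snapshot('wrist');cv2.imwrite('pics/w7.png',im)
E
```

```text
t 14.25 tcp [ 574.8 -163.6   90.3] yaw 0.249 tilt [ 0.004 -0.001] gauge [ 0.2 -4.4] F [-4.9  1.5 13.1] Fgauge [-4.4  2.7] gap 17.2 dq 0.002
```

View pics/s7.png

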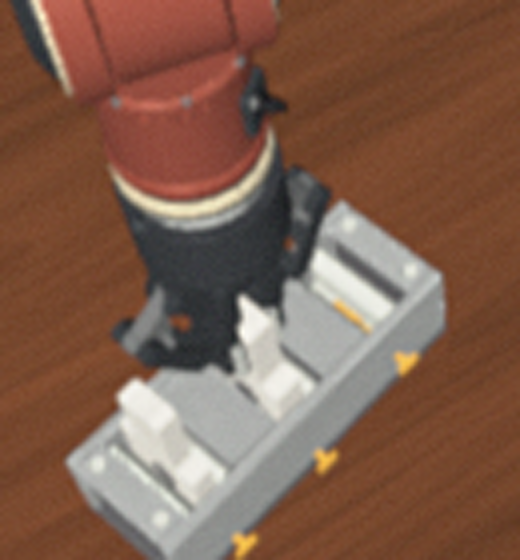

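View pics/w7.png

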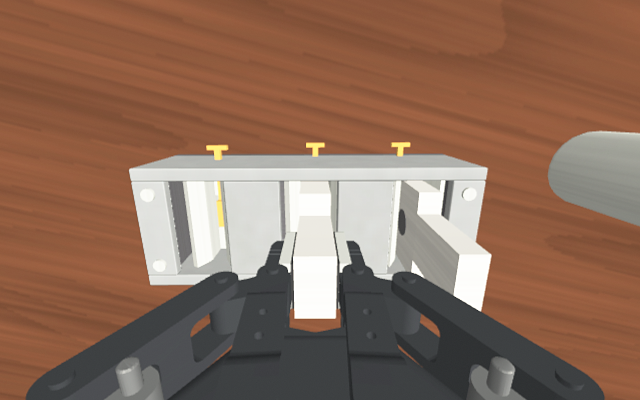

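The tab sits at the same pixels in the wrist picture as before, so there was no slip. Travel past first contact is about 10.7 mm. One firmer push will confirm the hard stop.

Request:
move_arm --plan '[{"x":0.4,"y":0,"z":-1.5,"rx":0,"ry":0,"rz":0,"gripper":1},{"x":0.4,"y":0,"z":-3,"rx":0,"ry":0,"rz":0,"gripper":1},{"x":0.4,"y":0,"z":-3,"rx":0,"ry":0,"rz":0,"gripper":1}]'

```text
clock: 14.72
tcp_pos: [0.5749, -0.1635, 0.09]
tool_rot: [3.116, 0.39, 0.006]
contact_force: [-5.1, 2.1, 16.7]
finger_gap: 0.0173
```

```bash
python3 st.py
```

```text
t 14.72 tcp [ 574.9 -163.5   90. ] yaw 0.249 tilt [ 0.004 -0.001] gauge [ 0.3 -4.4] F [-5.1  2.1 16.7] Fgauge [-4.4  3.3] gap 17.3 dq 0.003
```

It's a hard stop at about 19 N. I'll release with only a partial opening, because fully open the fingers would come near the mid shim, and then rise.

Request:
move_arm --plan '[{"x":0,"y":0,"z":0.5,"rx":0,"ry":0,"rz":0,"gripper":1},{"x":0,"y":0,"z":0.5,"rx":0,"ry":0,"rz":0,"gripper":0.6},{"x":0,"y":0,"z":0.5,"rx":0,"ry":0,"rz":0,"gripper":0.6},{"x":0,"y":0,"z":0.5,"rx":0,"ry":0,"rz":0,"gripper":0.6}]'

```text
clock: 15.22
tcp_pos: [0.575, -0.1636, 0.0902]
tool_rot: [3.116, 0.39, 0.006]
contact_force: [0.3, -0.6, -0.2]
finger_gap: 0.0342
```

```bash
python3 - <<'E'
from st import *
go(); im=ctrl.snapshot('wrist');cv2.imwrite('pics/w8.png',im)
E
```

```text
t 15.22 tcp [ 575.  -163.6   90.2] yaw 0.249 tilt [ 0.004 -0.001] gauge [ 0.4 -4.4] F [ 0.3 -0.6 -0.2] Fgauge [ 0.1 -0.6] gap 34.2 dq 0.005
```

View pics/w8.png

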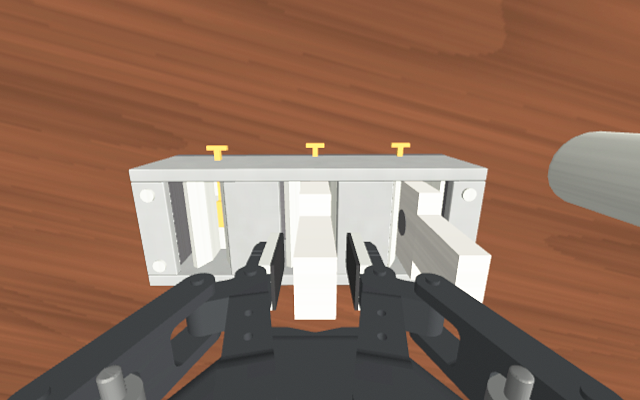

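The released shim stands upright at the same pixels and the wrist force is about 0. I'm going for the thin shim.

Request:
move_arm --plan '[{"x":0,"y":0,"z":50,"rx":0,"ry":0,"rz":0,"gripper":0.6},{"x":0,"y":0,"z":105,"rx":0,"ry":0,"rz":0,"gripper":0.6},{"x":-5,"y":50,"z":120,"rx":0,"ry":0,"rz":0,"gripper":0.5},{"x":-15,"y":110,"z":120,"rx":0,"ry":0,"rz":-0.03,"gripper":0.5},{"x":-25,"y":170,"z":120,"rx":0,"ry":0,"rz":-0.059,"gripper":0.5}]'

```text
clock: 15.9
tcp_pos: [0.5499, 0.0081, 0.2106]
tool_rot: [3.126, 0.296, 0.008]
contact_force: [0.6, 0.2, 0.6]
finger_gap: 0.0425
```

Request:
move_arm --plan '[{"x":-10,"y":60,"z":0,"rx":0,"ry":0,"rz":0,"gripper":0.5},{"x":-20,"y":120,"z":0,"rx":0,"ry":0,"rz":0,"gripper":0.5},{"x":-29,"y":170,"z":0,"rx":0,"ry":0,"rz":0,"gripper":0.5},{"x":-29,"y":170,"z":-20,"rx":0,"ry":0,"rz":0,"gripper":0.5},{"x":-29,"y":170,"z":-20,"rx":0,"ry":0,"rz":0,"gripper":0.5}]'

```text
clock: 16.52
tcp_pos: [0.5197, 0.178, 0.1892]
tool_rot: [3.125, 0.297, 0.002]
contact_force: [0.4, -0.6, 0.6]
finger_gap: 0.0427
```

```bash
python3 - <<'E'
from st import *
go(); im=ctrl.snapshot('wrist');cv2.imwrite('pics/w9.png',im)
im=ctrl.snapshot('scene');cv2.imwrite('pics/s9.png',cv2.resize(im[185:305,200:310],None,fx=5,fy=5,interpolation=cv2.INTER_CUBIC))
E
```

```text
t 16.52 tcp [519.7 178.  189.2] yaw 0.19 tilt [ 0.002 -0.002] gauge [ 31.  340.3] F [ 0.4 -0.6  0.6] Fgauge [ 0.2 -0.7] gap 42.7 dq 0.029
```

View pics/w9.png

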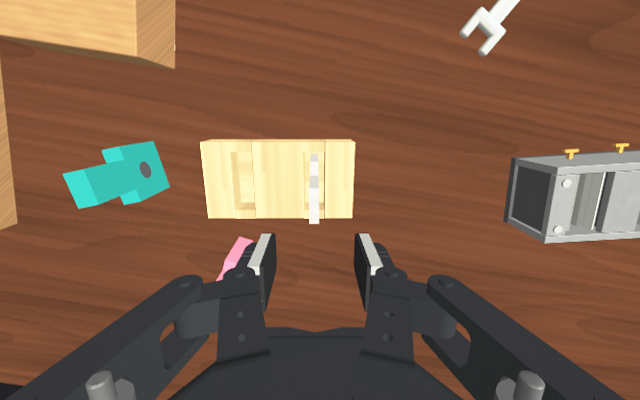

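View pics/s9.png

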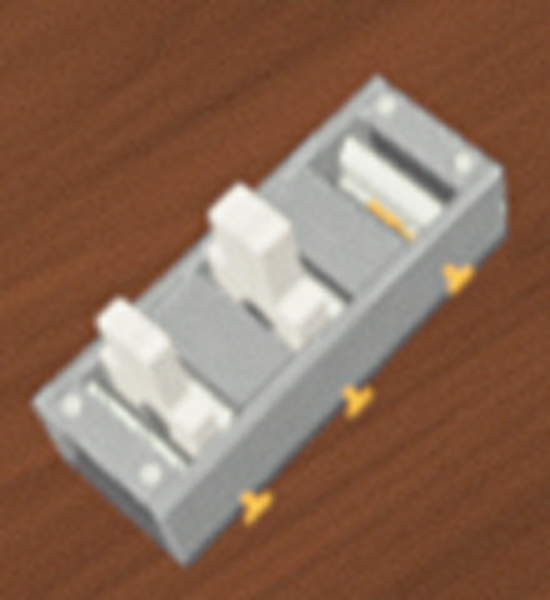

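The thick shim stands upright in the gauge and its pointer has dropped. The thin shim is centred between the jaws at column 314, so I'll descend and grip.

Request:
move_arm --plan '[{"x":0.5,"y":1,"z":-40,"rx":0,"ry":0,"rz":0,"gripper":0.5},{"x":0.5,"y":1,"z":-80,"rx":0,"ry":0,"rz":0,"gripper":0.5},{"x":0.5,"y":1,"z":-111,"rx":0,"ry":0,"rz":0,"gripper":0.5},{"x":0.5,"y":1,"z":-111,"rx":0,"ry":0,"rz":0,"gripper":0.5},{"x":0.5,"y":1,"z":-111,"rx":0,"ry":0,"rz":0,"gripper":1}]'

```text
clock: 17.25
tcp_pos: [0.5233, 0.1778, 0.0812]
tool_rot: [3.127, 0.291, 0.013]
contact_force: [0.0, 0.2, 1.1]
finger_gap: 0.0256
```

Request:
move_arm --plan '[{"x":0,"y":0,"z":0,"rx":0,"ry":0,"rz":0,"gripper":1},{"x":0,"y":0,"z":0,"rx":0,"ry":0,"rz":0,"gripper":1},{"x":0,"y":0,"z":0,"rx":0,"ry":0,"rz":0,"gripper":1},{"x":0,"y":0,"z":0,"rx":0,"ry":0,"rz":0,"gripper":1}]'

```text
clock: 17.75
tcp_pos: [0.5247, 0.178, 0.0829]
tool_rot: [3.127, 0.29, 0.018]
contact_force: [-0.5, -1.0, 6.5]
finger_gap: 0.0075
```

```bash
python3 - <<'E'
from st import *
go(); im=ctrl.snapshot('wrist');cv2.imwrite('pics/w10.png',im)
E
```

```text
t 17.75 tcp [524.7 178.   82.9] yaw 0.185 tilt [0.012 0.   ] gauge [ 35.8 339. ] F [-0.5 -1.   6.5] Fgauge [-0.7 -0.8] gap 7.5 dq 0.003
```

View pics/w10.png

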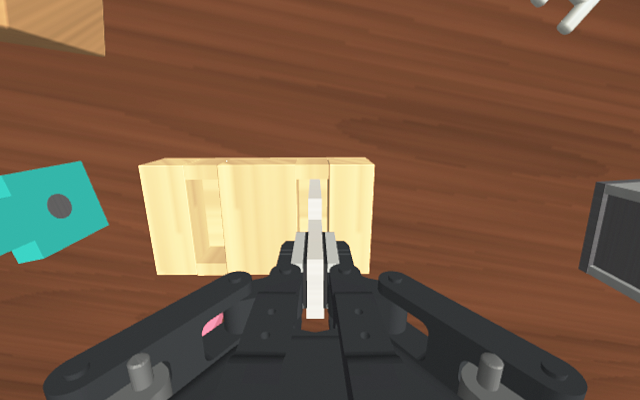

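```bash
python3 - <<'E'
from st import *
s=go(); print(s['joint_positions'],s['tau'],s['torque'])
im=ctrl.snapshot('scene');cv2.imwrite('pics/s10.png',cv2.resize(im[60:210,300:440],None,fx=4,fy=4,interpolation=cv2.INTER_CUBIC))
im=ctrl.snapshot('top');cv2.imwrite('pics/t10.png',cv2.resize(im[180:300,180:330],None,fx=4,fy=4,interpolation=cv2.INTER_CUBIC))
E
```

```text
t 17.8 tcp [524.7 178.   82.9] yaw 0.185 tilt [0.012 0.   ] gauge [ 35.8 339. ] F [-0.7 -0.7  5.5] Fgauge [-0.8 -0.5] gap 7.0 dq 0.001
[-0.35098189  0.65410204 -0.02729954  1.86946674  0.03601685  0.60768526
 -1.78766671] [-2.84537897e-01 -3.91042614e+01 -1.83201302e-01 -9.98364776e+00
 -8.33068066e-02 -1.54803568e-01  1.36975307e-02] [-0.15944292  0.07626576 -0.04754603]
```

View pics/s10.png

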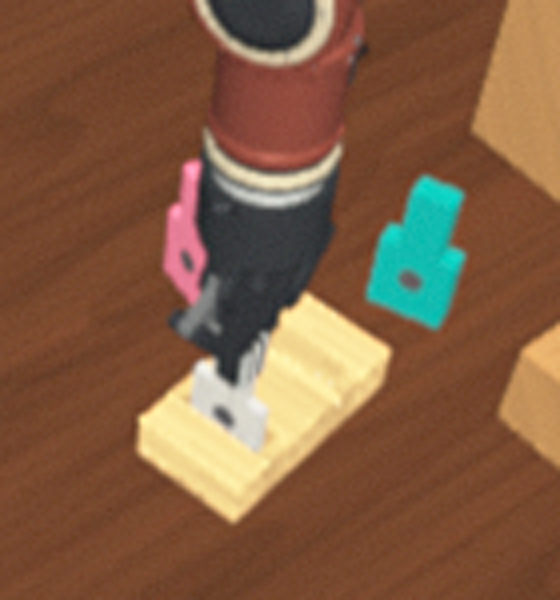

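View pics/t10.png

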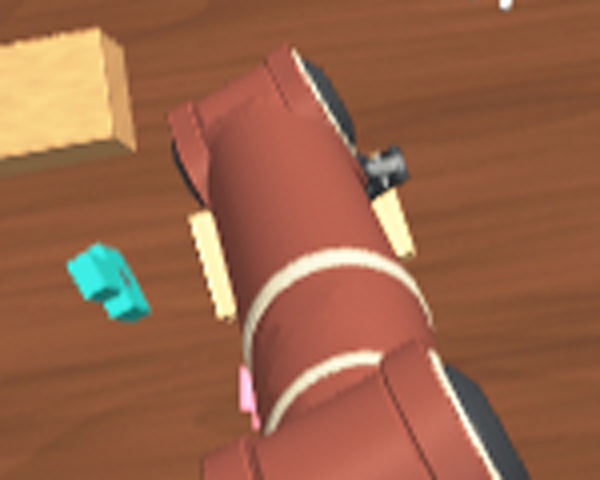

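```bash
python3 - <<'E'
from h import *
S,Tp=cal('scene'),cal('top')
z=lambda x,y:(325+x/5.5,90+y/5.5)
t=lambda x,y:(180+x/4,180+y/4)
print('pink tab top by scene z=.11',onz(z(148,68),S,.110),' base',onz(z(150,270),S,0), onz(z(92,205),S,0))
print('top now',onz(t(248,395),Tp,.11))
print('orig top zoom? ', tri([(z(148,68),S),((246,271),Tp)]), tri([(z(148,68),S),((247,285),Tp)]))
z2=lambda x,y:(300+x/4,60+y/4)
print('pink now',onz(z2(193,165),S,.110),onz(z2(190,300),S,0))
print('thin blade now', onz(z2(205,362),S,.066),onz(z2(268,410),S,.066), onz(z2(258,450),S,.036))
E
```

```text
pink tab top by scene z=.11 [0.39372131 0.25518592 0.11      ]  base [ 4.24584527e-01  2.43381483e-01 -1.11022302e-16] [0.37096475 0.24691419 0.        ]
top now [0.38974794 0.25533044 0.11      ]
orig top zoom?  [0.40971049 0.2385964  0.13104732] [0.37676505 0.25540988 0.094742  ]
pink now [0.3847278  0.24986841 0.11      ] [0.4044064  0.24195688 0.        ]
thin blade now [0.49601567 0.17571223 0.066     ] [0.54991303 0.18353562 0.066     ] [0.55514852 0.17524663 0.036     ]
```

Request:
move_arm --plan '[{"x":0,"y":0,"z":5,"rx":0,"ry":0,"rz":0,"gripper":1},{"x":0,"y":0,"z":10,"rx":0,"ry":0,"rz":0,"gripper":1},{"x":0,"y":0,"z":10,"rx":0,"ry":0,"rz":0,"gripper":1}]'

```text
clock: 18.27
tcp_pos: [0.5247, 0.1781, 0.0932]
tool_rot: [3.128, 0.291, 0.019]
contact_force: [0.4, -0.1, -2.0]
finger_gap: 0.007
```

```bash
python3 - <<'E'
from st import *
s=go()
im=ctrl.snapshot('scene');cv2.imwrite('pics/s11.png',cv2.resize(im[60:210,300:440],None,fx=4,fy=4,interpolation=cv2.INTER_CUBIC))
im=ctrl.snapshot('wrist');cv2.imwrite('pics/w11.png',im)
E
```

```text
t 18.27 tcp [524.7 178.1  93.2] yaw 0.185 tilt [0.012 0.001] gauge [ 35.9 339.1] F [ 0.4 -0.1 -2. ] Fgauge [ 0.4 -0.2] gap 7.0 dq 0.009
```

View pics/s11.png

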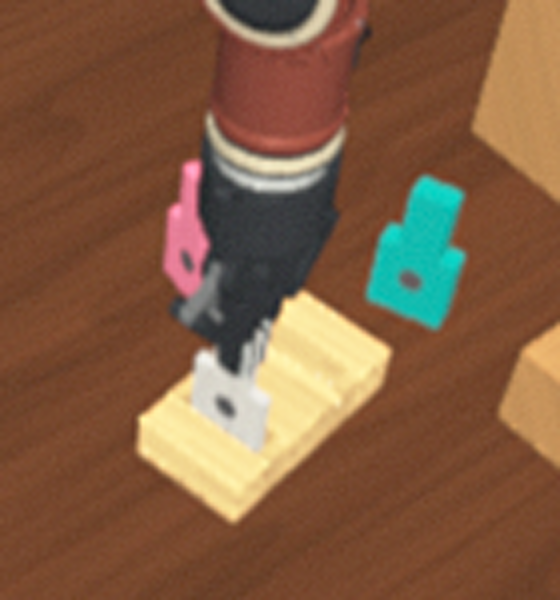

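View pics/w11.png

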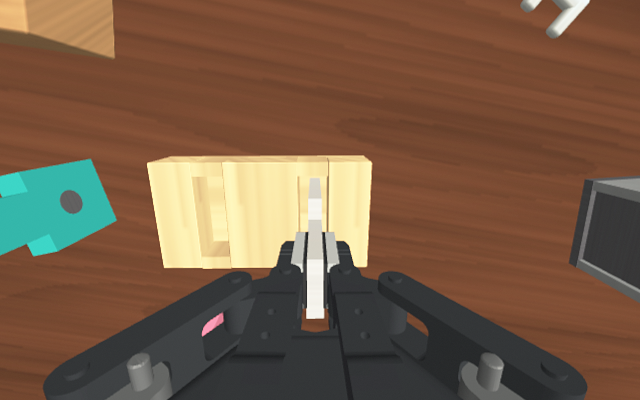

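```bash
python3 - <<'E'
import cv2,numpy as np
for n in('w5','w11'):
    im=cv2.imread(f'pics/{n}.png')
    cv2.imwrite(f'pics/{n}z.png',cv2.resize(im[170:325,285:345],None,fx=3.8,fy=3.8,interpolation=cv2.INTER_CUBIC))
a=cv2.imread('pics/w5z.png');b=cv2.imread('pics/w11z.png');cv2.imwrite('pics/cmp.png',np.hstack([a,b]))
E
```

```text
(no output)
```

View pics/cmp.png

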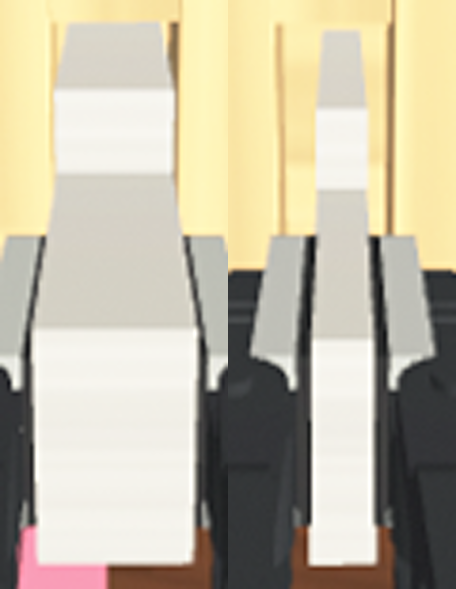

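```bash
python3 - <<'E'
from h import *
from scipy.optimize import least_squares
K=cal('wrist')[0]
Rtc=np.array([[0,-.9605,-.2783],[1,0,0],[0,-.2783,.9605]]); e=np.array([.0707,-.0004,-.1429])
def rows(p):
    dx,dz,th=p  # shim in tool frame: foot dist dz below tcp (z down), x offset, pitch
    out=[]
    for x,h in((.028,.060),(.015,.060),(.015,.110),(-.015,.110)):
        hh=h-.11+.0  # pivot at tab top
        X=dx+np.cos(th)*x+np.sin(th)*hh; Z=dz-.11-(-np.sin(th)*x+np.cos(th)*hh)
        q=K@(Rtc.T@(np.array([X,0,Z])-e)); out.append(q[1]/q[2])
    return np.array(out)
for n,r in(('thick',[90,172,328,563]),('thin',[108,188,340,565])):
    m=(np.array(r)+.5)/3.8-.5+170
    s=least_squares(lambda p:rows(p)-m,[0,.072,0],x_scale=[.001,.001,.01]); print(n,s.x,s.fun)
    s=least_squares(lambda p:rows([p[0],p[1],0])-m,[0,.072],x_scale=[.001,.001]); print(n,s.x,s.fun)
E
```

```text
thick [-0.00011978  0.07146766  0.00623235] [-0.01995799  0.02201597  0.0031383  -0.00458318]
thick [-0.00043817  0.07186531] [-0.11540201 -0.14719496  0.34412677 -0.16769635]
thin [-0.00409857  0.07602511  0.01233309] [ 0.10358664 -0.11378286 -0.01697295  0.02422254]
thin [-0.00475558  0.07684377] [-0.0651939  -0.42961712  0.62409165 -0.28613038]
```

The fit gives the shim 4.1 mm back of the TCP in tool x and the foot 76 mm below the TCP. The shim stayed put while the gripper ended 4–5 mm off, and the lift force of -2 N matches a free shim. I'll carry it to the thin slot with those offsets.

Request:
move_arm --plan '[{"x":0,"y":0,"z":35,"rx":0,"ry":0,"rz":0,"gripper":1},{"x":0,"y":-5,"z":75,"rx":0,"ry":0,"rz":0,"gripper":1},{"x":8,"y":-60,"z":85,"rx":0,"ry":0,"rz":0.03,"gripper":1},{"x":16,"y":-120,"z":85,"rx":0,"ry":0,"rz":0.064,"gripper":1},{"x":24,"y":-180,"z":85,"rx":0,"ry":0,"rz":0.064,"gripper":1}]'

```text
clock: 19.0
tcp_pos: [0.5484, -0.0036, 0.1777]
tool_rot: [3.116, 0.392, 0.018]
contact_force: [1.1, -0.5, -0.2]
finger_gap: 0.0074
```

Request:
move_arm --plan '[{"x":7,"y":-50,"z":-5,"rx":0,"ry":0,"rz":0,"gripper":1},{"x":12,"y":-92,"z":-12,"rx":0,"ry":0,"rz":0,"gripper":1},{"x":12,"y":-92,"z":-12,"rx":0,"ry":0,"rz":0,"gripper":1},{"x":12,"y":-92,"z":-12,"rx":0,"ry":0,"rz":0,"gripper":1}]'

```text
clock: 19.5
tcp_pos: [0.5601, -0.0947, 0.1653]
tool_rot: [-3.116, -0.393, -0.016]
contact_force: [0.1, 0.6, -1.6]
finger_gap: 0.007
```

```bash
python3 - <<'E'
from st import *
s=go();C=cal('wrist')
im=ctrl.snapshot('wrist');cv2.imwrite('pics/w12.png',im); np.savez('w12.npz',K=C[0],R=C[1],e=C[2])
cv2.imwrite('pics/w12z.png',cv2.resize(im[140:330,225:400],None,fx=3.1,fy=3.1,interpolation=cv2.INTER_CUBIC))
E
```

```text
t 19.5 tcp [560.1 -94.7 165.3] yaw 0.251 tilt [0.01  0.002] gauge [ 3. 66.] F [ 0.1  0.6 -1.6] Fgauge [0.2 0.5] gap 7.0 dq 0.028
```

View pics/w12z.png

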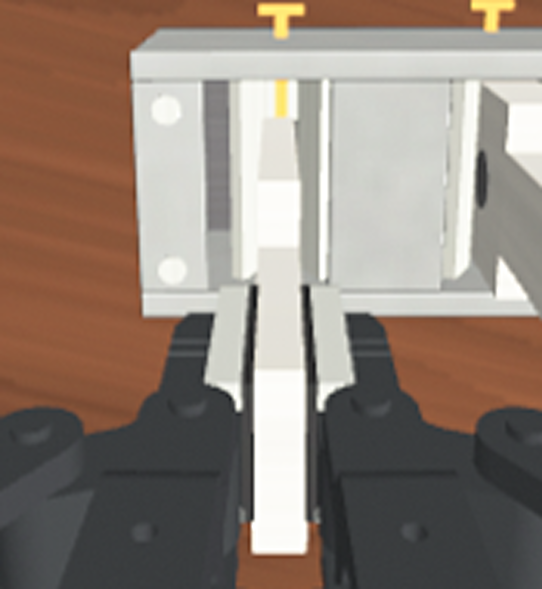

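```bash
python3 - <<'E'
from fit import *
d=np.load('w12.npz'); C=(d['K'],d['R'],d['e'])
g=[.5735,-.1594,.249]
im=cv2.cvtColor(cv2.imread('pics/w12.png'),cv2.COLOR_BGR2GRAY)
def u(x,y,z): return proj(T(g,[x/1e3,y/1e3,z/1e3]),C)[0]
print(u(26,66,46),u(31,88,66),u(31,52,66))
for o in(-4.5,-4,-3): print(o,[round(u(26,70+o+a,z)[0],1) for a,z in((11.75,57),(5.25,46),(5.25,20),(-5.25,20),(-5.25,46),(-11.75,57))])
for r in(168,171,174): print(r,[(288+i,int(v)) for i,v in enumerate(im[r,288:336])])
# foot predicted if centered in tool
s=ctrl.read_state()
sh=[.5601-.0041*np.cos(.251),-.0947-.0041*np.sin(.251),.251]
print('foot front',proj(T(sh,[[.028,.004,.1653-.076],[.028,-.004,.1653-.076]]),C)); r=180
print(r,[(302+i,int(v)) for i,v in enumerate(im[r,302:330])])
E
```

```text
[315.3866054  168.28383851] [290.07064378 166.55534015] [331.59141848 166.60612128]
-4.5 [np.float64(302.9), np.float64(310.3), np.float64(310.7), np.float64(320.9), np.float64(321.5), np.float64(329.0)]
-4 [np.float64(302.4), np.float64(309.8), np.float64(310.2), np.float64(320.4), np.float64(321.0), np.float64(328.4)]
-3 [np.float64(301.3), np.float64(308.7), np.float64(309.3), np.float64(319.5), np.float64(319.9), np.float64(327.3)]
168 [(288, 221), (289, 237), (290, 173), (291, 128), (292, 128), (293, 130), (294, 130), (295, 129), (296, 129), (297, 127), (298, 142), (299, 201), (300, 211), (301, 207), (302, 231), (303, 248), (304, 248), (305, 248), (306, 247), (307, 247), (308, 248), (309, 248), (310, 245), (311, 247), (312, 249), (313, 243), (314, 229), (315, 225), (316, 224), (317, 236), (318, 248), (319, 251), (320, 243), (321, 178), (322, 162), (323, 163), (324, 159), (325, 163), (326, 162), (327, 158), (328, 188), (329, 255), (330, 255), (331, 192), (332, 184), (333, 210), (334, 212), (335, 213)]
171 [(288, 221), (289, 236), (290, 178), (291, 127), (292, 130), (293, 132), (2
[... 793 characters left out ...]
, (312, 249), (313, 243), (314, 229), (315, 225), (316, 225), (317, 236), (318, 248), (319, 250), (320, 241), (321, 177), (322, 159), (323, 163), (324, 160), (325, 163), (326, 161), (327, 159), (328, 189), (329, 255), (330, 255), (331, 179), (332, 185), (333, 210), (334, 209), (335, 210)]
foot front [[310.37930184 176.72409787]
 [320.48580934 176.71654012]]
180 [(302, 220), (303, 246), (304, 248), (305, 248), (306, 247), (307, 246), (308, 249), (309, 240), (310, 230), (311, 229), (312, 229), (313, 230), (314, 229), (315, 229), (316, 230), (317, 230), (318, 231), (319, 221), (320, 150), (321, 150), (322, 163), (323, 163), (324, 160), (325, 163), (326, 162), (327, 157), (328, 221), (329, 255)]
```

Request:
move_arm --plan '[{"x":1.2,"y":-0.3,"z":-8,"rx":0,"ry":0,"rz":0,"gripper":1},{"x":1.2,"y":-0.3,"z":-18,"rx":0,"ry":0,"rz":0,"gripper":1},{"x":1.2,"y":-0.3,"z":-27,"rx":0,"ry":0,"rz":0,"gripper":1},{"x":1.2,"y":-0.3,"z":-30,"rx":0,"ry":0,"rz":0,"gripper":1},{"x":1.2,"y":-0.3,"z":-33,"rx":0,"ry":0,"rz":0,"gripper":1}]'

```text
clock: 20.18
tcp_pos: [0.5616, -0.0941, 0.1323]
tool_rot: [-3.115, -0.395, -0.017]
contact_force: [0.3, 0.3, -0.9]
finger_gap: 0.0071
```

```bash
python3 st.py
```

```text
t 20.18 tcp [561.6 -94.1 132.3] yaw 0.252 tilt [0.011 0.002] gauge [ 4.5 66.2] F [ 0.3  0.3 -0.9] Fgauge [0.4 0.2] gap 7.1 dq 0.055
```

Request:
move_arm --plan '[{"x":-0.2,"y":-0.8,"z":-2,"rx":0,"ry":0,"rz":-0.002,"gripper":1},{"x":-0.2,"y":-0.8,"z":-4,"rx":0,"ry":0,"rz":-0.002,"gripper":1},{"x":-0.2,"y":-0.8,"z":-6,"rx":0,"ry":0,"rz":-0.002,"gripper":1},{"x":-0.2,"y":-0.8,"z":-8,"rx":0,"ry":0,"rz":-0.002,"gripper":1}]'

```text
clock: 20.68
tcp_pos: [0.5615, -0.0949, 0.1243]
tool_rot: [-3.116, -0.392, -0.017]
contact_force: [0.8, -0.2, -1.2]
finger_gap: 0.0067
```

```bash
python3 st.py
```

```text
t 20.68 tcp [561.5 -94.9 124.3] yaw 0.25 tilt [0.011 0.002] gauge [ 4.2 65.5] F [ 0.8 -0.2 -1.2] Fgauge [ 0.8 -0.4] gap 6.7 dq 0.036
```

Foot at about 48 mm and no contact yet.

Request:
move_arm --plan '[{"x":0,"y":0,"z":-1.3,"rx":0,"ry":0,"rz":0,"gripper":1},{"x":0,"y":0,"z":-2.6,"rx":0,"ry":0,"rz":0,"gripper":1},{"x":0,"y":0,"z":-4,"rx":0,"ry":0,"rz":0,"gripper":1}]'

```text
clock: 21.05
tcp_pos: [0.5615, -0.0949, 0.1202]
tool_rot: [-3.116, -0.392, -0.018]
contact_force: [-0.2, 0.3, -2.3]
finger_gap: 0.0071
```

Request:
move_arm --plan '[{"x":0,"y":0,"z":-1.3,"rx":0,"ry":0,"rz":0,"gripper":1},{"x":0,"y":0,"z":-2.6,"rx":0,"ry":0,"rz":0,"gripper":1},{"x":0,"y":0,"z":-4,"rx":0,"ry":0,"rz":0,"gripper":1}]'

```text
clock: 21.42
tcp_pos: [0.5615, -0.0949, 0.1161]
tool_rot: [-3.116, -0.392, -0.018]
contact_force: [-0.1, -0.9, -1.4]
finger_gap: 0.0071
```

```bash
python3 st.py
```

```text
t 21.43 tcp [561.5 -94.9 116.1] yaw 0.25 tilt [0.011 0.002] gauge [ 4.3 65.5] F [-0.1 -0.9 -1.4] Fgauge [-0.3 -0.9] gap 7.1 dq 0.024
```

Request:
move_arm --plan '[{"x":0,"y":0,"z":-1,"rx":0,"ry":0,"rz":0,"gripper":1},{"x":0,"y":0,"z":-2,"rx":0,"ry":0,"rz":0,"gripper":1},{"x":0,"y":0,"z":-3,"rx":0,"ry":0,"rz":0,"gripper":1}]'

```text
clock: 21.8
tcp_pos: [0.5615, -0.0949, 0.1131]
tool_rot: [-3.116, -0.392, -0.018]
contact_force: [0.2, 1.2, -2.4]
finger_gap: 0.0073
```

Request:
move_arm --plan '[{"x":0,"y":0,"z":-1,"rx":0,"ry":0,"rz":0,"gripper":1},{"x":0,"y":0,"z":-2,"rx":0,"ry":0,"rz":0,"gripper":1},{"x":0,"y":0,"z":-3,"rx":0,"ry":0,"rz":0,"gripper":1}]'

```text
clock: 22.18
tcp_pos: [0.5618, -0.0949, 0.1113]
tool_rot: [-3.116, -0.392, -0.019]
contact_force: [-1.2, 0.4, 7.3]
finger_gap: 0.0073
```

Request:
move_arm --plan '[{"x":0,"y":0,"z":-1,"rx":0,"ry":0,"rz":0,"gripper":1},{"x":0,"y":0,"z":-2,"rx":0,"ry":0,"rz":0,"gripper":1},{"x":0,"y":0,"z":-3,"rx":0,"ry":0,"rz":0,"gripper":1}]'

```text
clock: 22.55
tcp_pos: [0.5618, -0.0949, 0.1095]
tool_rot: [-3.116, -0.392, -0.019]
contact_force: [-1.8, 0.8, 6.7]
finger_gap: 0.0072
```

Request:
move_arm --plan '[{"x":0,"y":0,"z":-1,"rx":0,"ry":0,"rz":0,"gripper":1},{"x":0,"y":0,"z":-2,"rx":0,"ry":0,"rz":0,"gripper":1},{"x":0,"y":0,"z":-3,"rx":0,"ry":0,"rz":0,"gripper":1}]'

```text
clock: 22.92
tcp_pos: [0.5618, -0.0949, 0.1076]
tool_rot: [-3.116, -0.392, -0.02]
contact_force: [-2.9, 0.3, 7.2]
finger_gap: 0.0073
```

Request:
move_arm --plan '[{"x":0,"y":0,"z":-1,"rx":0,"ry":0,"rz":0,"gripper":1},{"x":0,"y":0,"z":-1.7,"rx":0,"ry":0,"rz":0,"gripper":1},{"x":0,"y":0,"z":-2.3,"rx":0,"ry":0,"rz":0,"gripper":1}]'

```text
clock: 23.3
tcp_pos: [0.5618, -0.0949, 0.1065]
tool_rot: [-3.117, -0.392, -0.02]
contact_force: [-3.0, 0.6, 7.2]
finger_gap: 0.0074
```

Request:
move_arm --plan '[{"x":0,"y":0,"z":-1,"rx":0,"ry":0,"rz":0,"gripper":1},{"x":0,"y":0,"z":-1.7,"rx":0,"ry":0,"rz":0,"gripper":1},{"x":0,"y":0,"z":-2.3,"rx":0,"ry":0,"rz":0,"gripper":1}]'

```text
clock: 23.68
tcp_pos: [0.5618, -0.0949, 0.1053]
tool_rot: [-3.117, -0.392, -0.02]
contact_force: [-2.1, 1.0, 7.6]
finger_gap: 0.0072
```

```bash
python3 st.py
```

```text
t 23.68 tcp [561.8 -94.9 105.3] yaw 0.25 tilt [0.013 0.002] gauge [ 4.5 65.4] F [-2.1  1.   7.6] Fgauge [-1.8  1.5] gap 7.2 dq 0.012
```

Request:
move_arm --plan '[{"x":0,"y":0,"z":-1,"rx":0,"ry":0,"rz":0,"gripper":1},{"x":0,"y":0,"z":-1.7,"rx":0,"ry":0,"rz":0,"gripper":1},{"x":0,"y":0,"z":-2.3,"rx":0,"ry":0,"rz":0,"gripper":1}]'

```text
clock: 24.05
tcp_pos: [0.5618, -0.0949, 0.1042]
tool_rot: [-3.117, -0.392, -0.021]
contact_force: [-2.2, 0.4, 8.0]
finger_gap: 0.0068
```

Request:
move_arm --plan '[{"x":0,"y":0,"z":-1,"rx":0,"ry":0,"rz":0,"gripper":1},{"x":0,"y":0,"z":-1.7,"rx":0,"ry":0,"rz":0,"gripper":1},{"x":0,"y":0,"z":-2.3,"rx":0,"ry":0,"rz":0,"gripper":1}]'

```text
clock: 24.42
tcp_pos: [0.5618, -0.0949, 0.1032]
tool_rot: [3.117, 0.392, 0.021]
contact_force: [-2.1, 0.7, 10.8]
finger_gap: 0.0075
```

Request:
move_arm --plan '[{"x":0,"y":0,"z":-1,"rx":0,"ry":0,"rz":0,"gripper":1},{"x":0,"y":0,"z":-1.7,"rx":0,"ry":0,"rz":0,"gripper":1},{"x":0,"y":0,"z":-2.3,"rx":0,"ry":0,"rz":0,"gripper":1}]'

```text
clock: 24.8
tcp_pos: [0.5619, -0.0949, 0.103]
tool_rot: [3.117, 0.392, 0.022]
contact_force: [-3.6, 0.6, 14.3]
finger_gap: 0.007
```

Request:
move_arm --plan '[{"x":0,"y":0,"z":-1,"rx":0,"ry":0,"rz":0,"gripper":1},{"x":0,"y":0,"z":-2.3,"rx":0,"ry":0,"rz":0,"gripper":1},{"x":0,"y":0,"z":-2.5,"rx":0,"ry":0,"rz":0,"gripper":1}]'

```text
clock: 25.18
tcp_pos: [0.5619, -0.0949, 0.1028]
tool_rot: [3.117, 0.392, 0.023]
contact_force: [-4.7, 0.6, 15.3]
finger_gap: 0.007
```

```bash
python3 st.py
```

```text
t 25.18 tcp [561.9 -94.9 102.8] yaw 0.25 tilt [0.014 0.001] gauge [ 4.7 65.4] F [-4.7  0.6 15.3] Fgauge [-4.4  1.8] gap 7.0 dq 0.002
```

Request:
move_arm --plan '[{"x":0,"y":0,"z":-1.5,"rx":0,"ry":0,"rz":0,"gripper":1},{"x":0,"y":0,"z":-3,"rx":0,"ry":0,"rz":0,"gripper":1},{"x":0,"y":0,"z":-3,"rx":0,"ry":0,"rz":0,"gripper":1}]'

```text
clock: 25.55
tcp_pos: [0.5619, -0.0949, 0.1026]
tool_rot: [3.116, 0.392, 0.023]
contact_force: [-5.1, 1.3, 15.1]
finger_gap: 0.0073
```

```bash
python3 - <<'E'
from st import *
s=go()
im=ctrl.snapshot('wrist');cv2.imwrite('pics/w13.png',im)
E
```

```text
t 25.55 tcp [561.9 -94.9 102.6] yaw 0.25 tilt [0.015 0.001] gauge [ 4.7 65.4] F [-5.1  1.3 15.1] Fgauge [-4.6  2.5] gap 7.3 dq 0.003
```

View pics/w13.png

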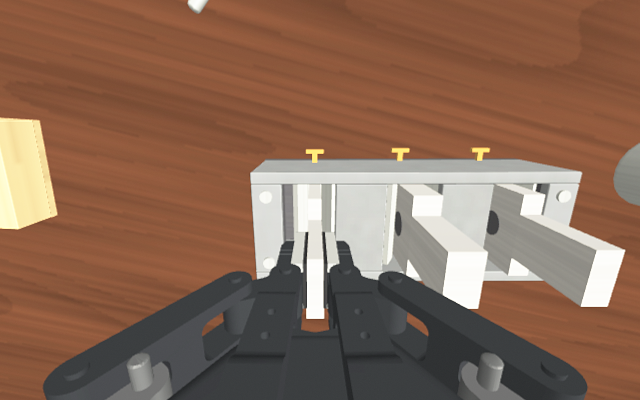

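The thin shim stopped hard, with no slip: the tab is still at row 318. I'll release with a small opening.

Request:
move_arm --plan '[{"x":0,"y":0,"z":0.5,"rx":0,"ry":0,"rz":0,"gripper":1},{"x":0,"y":0,"z":0.5,"rx":0,"ry":0,"rz":0,"gripper":0.68},{"x":0,"y":0,"z":0.5,"rx":0,"ry":0,"rz":0,"gripper":0.68},{"x":0,"y":0,"z":0.5,"rx":0,"ry":0,"rz":0,"gripper":0.68}]'

```text
clock: 26.1
tcp_pos: [0.5619, -0.0949, 0.1026]
tool_rot: [3.116, 0.391, 0.023]
contact_force: [-0.3, -1.3, 0.0]
finger_gap: 0.0275
```

```bash
python3 - <<'E'
from st import *
s=go()
im=ctrl.snapshot('wrist');cv2.imwrite('pics/w14.png',im)
E
```

```text
t 26.1 tcp [561.9 -94.9 102.6] yaw 0.25 tilt [0.015 0.001] gauge [ 4.7 65.4] F [-0.3 -1.3  0. ] Fgauge [-0.6 -1.2] gap 27.5 dq 0.002
```

View pics/w14.png

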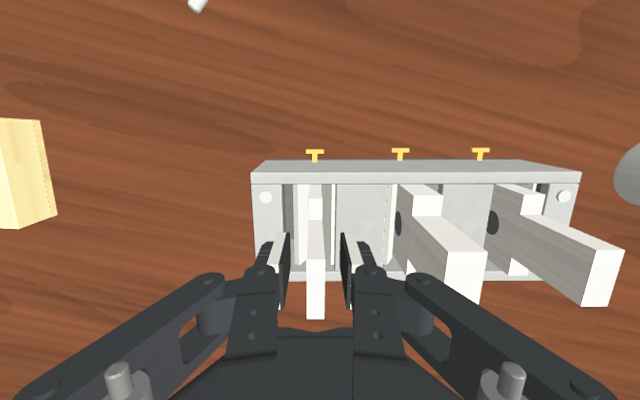

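The shim stands free between the open fingers. I'll lift clear and inspect.

Request:
move_arm --plan '[{"x":0,"y":0,"z":40,"rx":0,"ry":0,"rz":0,"gripper":0.68},{"x":0,"y":0,"z":90,"rx":0,"ry":0,"rz":0,"gripper":0.68},{"x":-60,"y":20,"z":110,"rx":0,"ry":0,"rz":0,"gripper":0.68},{"x":-80,"y":0,"z":110,"rx":0,"ry":0,"rz":0,"gripper":0.68},{"x":-80,"y":0,"z":110,"rx":0,"ry":0,"rz":0,"gripper":0.68}]'

```text
clock: 26.78
tcp_pos: [0.4802, -0.0965, 0.2132]
tool_rot: [3.116, 0.386, 0.022]
contact_force: [0.7, 0.8, -0.6]
finger_gap: 0.0273
```

```bash
python3 - <<'E'
from st import *
s=go(); C=cal('wrist')
im=ctrl.snapshot('wrist');cv2.imwrite('pics/w15.png',cv2.resize(im[60:260,180:500],None,fx=2.4,fy=2.4,interpolation=cv2.INTER_CUBIC)); np.savez('w15.npz',K=C[0],R=C[1],e=C[2])
im=ctrl.snapshot('scene');cv2.imwrite('pics/s15.png',cv2.resize(im[185:305,200:310],None,fx=5,fy=5,interpolation=cv2.INTER_CUBIC)); cv2.imwrite('pics/s15f.png',im)
im=ctrl.snapshot('top')
Cs={n:cal(n) for n in('scene','top')}
for k,z in(('oil_can_c',.0575),('wrench_c',.004),('carton_c',.035),('shim_mid_c',.08)):
    for n in Cs:
        for r in ctrl.tip_of(n,k)[:1]: print(k,n,np.round(r['point'],1),np.round(onz(r['point'],Cs[n],z)*1e3,0))
E
```

```text
t 26.77 tcp [480.2 -96.5 213.2] yaw 0.247 tilt [ 0.014 -0.   ] gauge [-75.   83.9] F [ 0.7  0.8 -0.6] Fgauge [0.8 0.6] gap 27.3 dq 0.054
oil_can_c scene [184.8 331.4] [ 660. -373.   57.]
oil_can_c top [426.5 169.4] [ 652. -363.   58.]
wrench_c scene [366.3 280. ] [774.   3.   4.]
wrench_c top [307.1 157.5] [766.  13.   4.]
carton_c scene [456.2 152.7] [647. 418.  35.]
shim_mid_c scene [230.6 261.8] [ 594. -230.   80.]
shim_mid_c top [348.6 211.2] [549. -89.  80.]
```

View pics/w15.png

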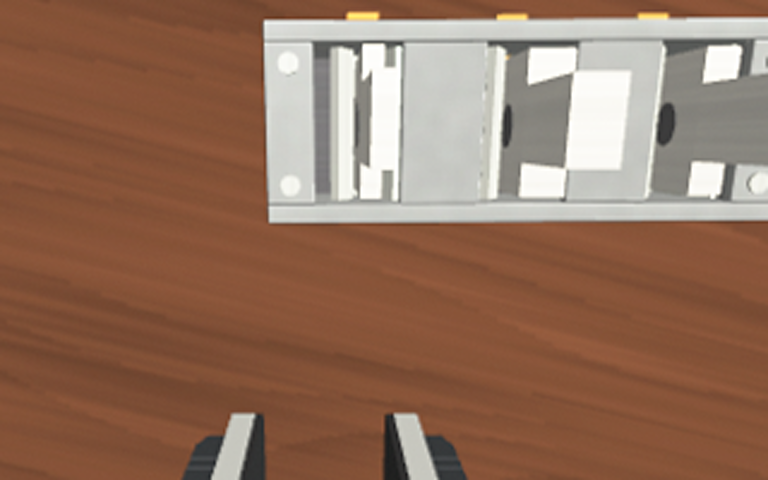

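View pics/s15.png

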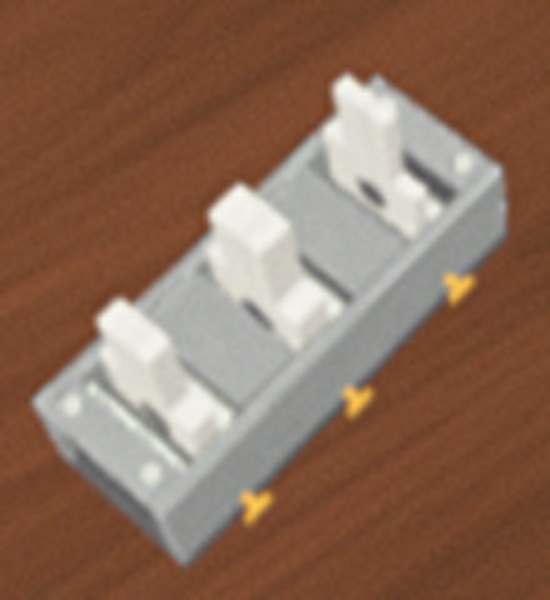

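Both shims stand in their slots. As a last check I'll measure tilt and centring from this picture.

```bash
python3 - <<'E'
from fit import *
d=np.load('w15.npz'); C=(d['K'],d['R'],d['e']); g=[.5735,-.1594,.249]
f=lambda x,y:((x+.5)/2.4-.5+180,(y+.5)/2.4-.5+60)
def G(px,z):
    P=onz(f(*px),C,z)-[g[0],g[1],0]; c,s=np.cos(g[2]),np.sin(g[2]); return np.round([(c*P[0]+s*P[1])*1e3,(-s*P[0]+c*P[1])*1e3],1)
print('ref corner',G((265,20),.066),G((270,222),.066))
print('thick tab',[G(p,.128).tolist() for p in((577,70),(631,70),(623,170),(567,169))])
print('thick shoulders',[G(p,.078).tolist() for p in((529,46),(576,47),(564,200),(519,197))])
print('thin tab',[G(p,.137).tolist() for p in((374,66),(400,67),(397,170),(371,170))])
print('thin shoulders',[G(p,.087).tolist() for p in((363,44),(384,44),(361,199),(381,199))])
E
```

```text
ref corner [ 39.8 107.1] [-39.7 107. ]
thick tab [[15.1, 3.7], [15.1, -13.5], [-15.9, -14.5], [-15.5, 4.0]]
thick shoulders [[28.5, 5.3], [28.1, -12.8], [-29.8, -13.5], [-28.5, 4.9]]
thin tab [[15.6, 68.8], [15.3, 60.9], [-15.3, 61.0], [-15.3, 69.3]]
thin shoulders [[28.2, 69.4], [28.2, 61.6], [-28.4, 69.5], [-28.4, 61.6]]
```

Both shims check out. The thick is at about (-0.3, -4.6) mm in the gauge frame and the thin at about (0, 65.2) mm. Tilt is at most 0.02 rad, and the measured sizes agree with the seat heights assumed. I'll hand in.

```bash
python3 - <<'E'
from st import *
go(); print(ctrl.sign_off())
E
```

```text
t 27.32 tcp [482.1 -94.7 212.5] yaw 0.25 tilt [0.014 0.001] gauge [-72.7  85.2] F [-0.9  0.5  0.1] Fgauge [-0.8  0.7] gap 27.7 dq 0.002
the job is handed in; nothing more can be done
None
```

Both shims are seated, tab up, in their own slots, and I handed the job in at 27.3 s; sign-off reports no verdict.

| | Thick shim (middle slot) | Thin shim (end slot) |
|---|---|---|
| Foot stopped hard at | about 18 mm above the table | about 27 mm above the table |
| Most it was leaned on | about 19 N | about 17 N |
| Final position in the gauge frame (x, y) | -0.3, -4.6 mm | 0, 65.2 mm |
| Tilt | about 0.02 rad | about 0.01 rad |

- **Release:** after letting go of each shim, the vertical force on the wrist was about 0, and the shim did not move in the pictures. I could not measure the seat contact force itself. It is inferred from the hard stops and from the pointer heads having dropped.
- **Other things:** the mid shim, can, wrench and carton were found in the scene camera within the detector's scatter of where they started. The top camera's final mid shim detection was wrong (it landed on the thin shim), and it did not find the carton at the end.
- **Disagreement:** when gripping the thin shim, the gripper ended 4–5 mm off the commanded pose and 0.012 rad tilted, for a reason I did not find. The shim itself stayed put. I measured the offset from the wrist picture and allowed for it when placing.

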